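# Put a pump cover away in the stayed-lid parts chest

### The arm

A 6-joint arm with a two-finger parallel gripper is mounted at the origin on the work surface. World frame = base frame: x ahead of the robot, y to its left, z up, the work surface at z = 0. Lengths are in m, angles in rad, forces in N, time in s.
With the tool pointing down it reaches from about 0.25 to 0.775 m from the base axis. Payload 8.9 kg.
Tool frame: the origin (TCP) lies at the very end of the fingers, on their centre line; the grasp point (between the pads) lies 19 mm behind it; z points along the fingers, x is the direction in which the jaws open and shut, and the axes are right-handed (so a half turn about z gives the same grasp; the last joint's range is limited). The gripper opens to 85 mm and grips with 20 to 120 N. Pads are 22 mm wide; open, the fingers measure 114 mm over their backs; the gripper's body (76 mm by 85 mm) begins 54 mm behind the grasp point. The pads swing forward as they close: fully open they stand 13 mm farther back than shut.
Start: joints at [-1.363, 0.291, -0.153, 1.127, 0, 1.431], TCP at [0.178, -0.494, 0.231] pointing down, gripper open.
Joint ranges: [-2.52, 2.52], [-0.91, 1.74], [-1.3, 1.37], [-1.96, 2.02], [-1.52, 1.47], [-3.14, 3.14]. Speed limits (rad/s): [2.22, 2.22, 2.79, 3.14, 3.14, 3.14].

### API

Orientations are given as a unit quaternion [w, x, y, z].
In Python, from rig import env gives the robot as it stands.
- The arm moves only by the tool apply_moves, never from a script. Its argument "series" is a list of rows, each an object of numbers: "dx", "dy", "dz": the shift along the tool's x, y, z in units of 30 mm (1.0 is 30 mm); "yaw": the turn about the tool's z in units of 5 degrees (1.0 is 5 degrees); "grip": the opening, from 0 (shut) to 1 (fully open). A call has 1 to 20 rows; each row shifts and turns the commanded pose from where the row before left it, along the tool's axes as they then stand; what a row does not reach is not made up. A row lasts 1/10 s, in which the tool goes at most 50 mm and 8.59 degrees, less where a joint would pass 70% of its speed; a pose out of reach is approached as far as the arm can. A call is refused whole if a number of a shift passes 1 or a number of a turn 1, either way. A call with a gripper value outside its range is refused whole. The fingers move at their own pace and stop on an object; "force" is the grip in N (left out, the last holds). Time passes only in rows, so rows that do not move let the fingers close. It gives the time, the measured TCP pose, the force and the opening at its end, in the units of the state.
- env.sense(): the state, without advancing time (a new reading comes with each control period).
- env.get_image(name): name is "scene" or "top" or "wrist"; returns (picture, depth): 480x640x3 uint8, red, green, blue; 480x640 float32, m along the optical axis (not along the pixel's ray), 0 where there is no reading.
- env.calibration(name): a dict with "vertical_fov" (degrees; the focal length in pixels is half the picture's height over the tangent of half this angle, whatever the lens; pixels are square), "cx", "cy" (the principal point, pixels), "R" (3x3) and "t" (3): a world point X has camera coordinates R X + t. Camera axes: x right, y down, z forward; pixel columns grow to the right and rows downward; lengths in m; the calibration is good to about 2 mm. A picture is of the moment at which its call begins: read the wrist's pose just before it. calibration takes no time and is no camera call; for the wrist camera it gives the pose at the moment of the call.
- env.job_done(): hands the job in, once; it reports no verdict.
The state is a dict: "clock": time; "joint_pos": joint angles; "joint_vel": joint speeds; "joint_torque": joint torques, N m; "eef_pos": TCP position; "ee_rot": TCP orientation; "force": force on the tool from outside, world axes, zero at the start; "moment": the same for the moment, N m; "opening": finger opening in m.
Only numpy, scipy, OpenCV 4.12 (cv2) and the standard library are available. Lean on these libraries where they do the work, as an engineer would, in place of code of your own. Each camera call takes 0.05 s, during which the arm holds its last target.

### The job

Raise the lid of the blue parts chest until its folding stay snaps past straight, and let go so that the locked stay holds it open; then set the aluminium pump cover down gently, upright in the middle of the green mat inside. Finally break the stay at its yellow handle, which folds towards the chest's front, and lower the lid gently until it is fully shut, without letting it drop; leave the other things on the bench where they stand.

Things in the scene. Friction and masses are not known exactly. Their poses are not given: they have to be found in the camera images.
- chest: blue steel parts chest fixed to the bench, 230 deep (x) by 300 wide (y), rim 120 high, walls 5 thick, inside floor at 30. Origin: centre of its underside, on the bench; x points from its front (handle side) to its hinge side, y to the stay side, z up. The open lid leans over the inside, at about 53 degrees from level: lean the hand (wrist towards the front) to reach in
- mat (a point): centre of the top face of the green mat on the chest's inside floor: mat 140 x 140, top 34 above the bench and 86 below the rim; centre 105 behind the inner face of the front wall
- lid (a joint): lid angle in rad: 0 shut, grows as it opens; stopped by the stay at 0.94 when the stay is pulled straight, about 0.92 when the stay is locked. Lid of about 0.5 kg on a lightly damped hinge: unless the stay is locked it falls shut when let go
- lid_hinge (a point): middle of the lid's hinge line, which runs along the chest's y: 115 behind the chest's origin (chest +x) and 120 above the bench
- lid_handle (a point): middle of the lid's handle: round steel bar of 14 diameter, 120 long along the chest's y, held 40 in front of the lid's front edge, 275 from the hinge line, in the lid's plane; shut, it is 124 above the bench. The bar may turn between the fingers. It takes about 3 N to lift
- stay (a joint): angle in rad of the middle joint of the stay, outside the chest's +y wall: two flat steel links of 86, the lower pivoted on the chest, the upper on the lid's edge. 0 folded (lid shut), grows as the lid rises, 2.79 straight, 3.14 past straight at its stop = locked. It goes past straight by its weight and a light spring once the lid is raised as far as it will go and eased
- stay_grip (a point): middle of the yellow round handle on the stay's middle joint, 14 diameter, 85 long along the chest's y, 53 outside the lid's edge. Folded it is 105 above the bench, at that side's front end; locked about 165. It moves on an arc of radius 86 about stay_pivot: 15 along it towards the chest's front (2 N) it is straight and the lock breaks; on forward and down to its end it lowers the lid (a 5 to 10 N pull)
- stay_pivot (a point): point on the axis of the stay's lower pivot (fixed to the chest, 45 before the chest's origin, 90 above the bench), in the same plane square to that axis as stay_grip
- cover: loose aluminium pump end cover standing on its flange on the bench: flange 96 diameter and 12 thick, coned up to an upright round hub of 30 diameter which runs from 20 to 65 above its underside; about 0.35 kg. Origin: centre of its underside, z up along the hub
- pump: bystander: aluminium pump body with a stub shaft, 90 diameter, 120 high, 1.2 kg; origin centre of its underside
- beaker: bystander: white plastic beaker, 80 diameter, 110 high; origin centre of its underside
- oiler: bystander: orange oil bottle with a red cap, 60 diameter, 150 high; origin centre of its underside
There are look-alikes about, which are no part of the job. What is shaped like the cover but brown or orange is not meant.

How it is judged:
By the outcome, as a careful person would: the job done as asked, in the order asked, and still so for the second after the job is handed in, with the robot touching nothing.
It also fails if it takes over 72 s, if anything falls off the work surface, if the arm or the gripper's body presses on something with over 40 N, if the wrist force passes 120 N, or if a joint passes its speed limit or range.

## Working session

There is one attempt and no reset: what is moved stays moved. The work goes in short steps, Python scripts to look and compute and a tool call to move; the robot and the scene stay as the last step left them, time stands still between calls to the robot, and variables do not carry over. Pictures are saved under pics/ and viewed, and the job is handed in when it is done.

Besides the shell and the picture viewer there is one more tool, called after "Request:" as name(argument=value, ...), one argument or row to a line, values as JSON. apply_moves: Moves the arm, as the interface text tells. Its arguments: {"type":"object","properties":{"series":{"type":"array"},"force":{"type":"number"}},"required":["series"]}

```bash
mkdir -p pics; ls; python3 - <<'E'
from rig import env
import numpy as np,cv2
print(env.sense())
for n in ["scene","top","wrist"]:
    c=env.calibration(n); print(n,c)
    p,d=env.get_image(n)
    cv2.imwrite(f"pics/{n}0.png",p[:,:,::-1]); np.save(f"{n}0.npy",d)
    import pickle; pickle.dump(c,open(f"{n}0.pkl","wb"))
E
```

```text
pics
{'clock': 0.0, 'joint_pos': array([-1.36327288e+00,  2.91284556e-01, -1.54067980e-01,  1.12668534e+00,
        3.43221873e-05,  1.43153992e+00]), 'joint_vel': array([-0.00045501, -0.00056342, -0.00041313, -0.00089099, -0.00061207,
        0.00176975]), 'joint_torque': array([-1.26254081e-04, -5.37139070e+01,  3.31371367e+01,  1.58803153e-02,
       -1.27307208e-04,  1.52829080e-05]), 'eef_pos': array([ 0.17838495, -0.4933404 ,  0.23075185]), 'ee_rot': array([-4.36261463e-04,  8.18495750e-01, -5.74512247e-01, -4.41966530e-04]), 'force': array([ 0.45976598,  0.54930447, -0.34908028]), 'moment': array([-0.03681112, -0.04284716, -0.00408817]), 'opening': 0.08528441811973655}
scene {'vertical_fov': 50.570043055699685, 'cx': 317.90283143282954, 'cy': 242.79419827817267, 'R': array([[ 0.81752799,  0.5758623 , -0.00553052],
       [ 0.48349861, -0.69155685, -0.53663602],
       [-0.31285313,  0.43604097, -0.84379571]]), 't': array([-0.38276922, -0.23272611,  1.53447837])}
top {'vertical_fov': 46.51304076936185, 'cx': 323.65104637965635, 'cy': 231.78340453157793, 'R': array([[ 0.01615284, -0.99981413,  0.01052586],
       [-0.99280498, -0.01728702, -0.11848807],
       [ 0.11864801, -0.00853621, -0.99289968]]), 't': array([-0.06406363,  0.50725836,  1.25144092])}
wrist {'vertical_fov': 61.03866357411172, 'cx': 322.04022166826866, 'cy': 244.72859193546964, 'R': array([[ 3.39910100e-01, -9.40457822e-01, -4.56822982e-04],
       [-8.99197180e-01, -3.25139471e-01,  2.92794732e-01],
       [-2.75509628e-01, -9.91131128e-02, -9.56175212e-01]]), 't': array([-0.52395879, -0.03939518,  0.37895949])}
```

View pics/scene0.png

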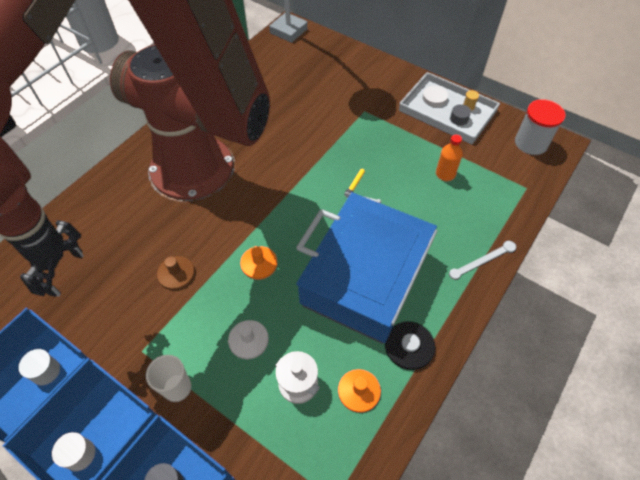

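View pics/top0.png

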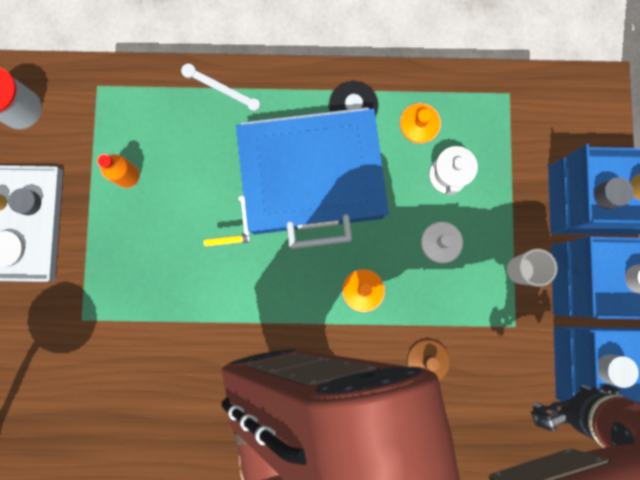

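View pics/wrist0.png

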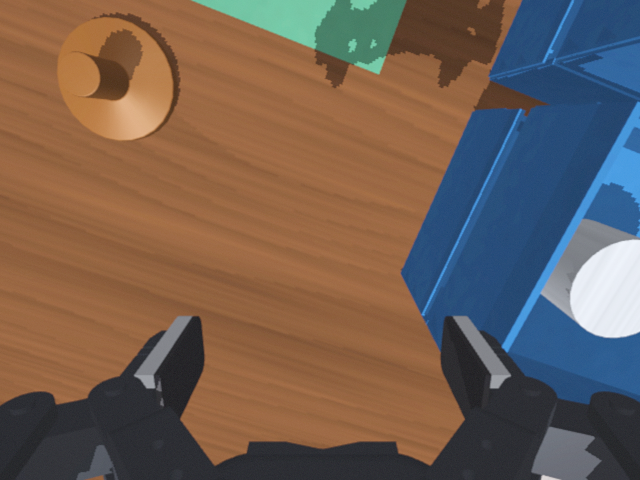

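```bash
cat > h.py <<'E'
import numpy as np,cv2,pickle
def load(n,k=0): return cv2.imread(f"pics/{n}{k}.png"),np.load(f"{n}{k}.npy"),pickle.load(open(f"{n}{k}.pkl","rb"))
def cloud(d,c):
    f=d.shape[0]/2/np.tan(np.radians(c["vertical_fov"]/2))
    v,u=np.mgrid[:d.shape[0],:d.shape[1]]
    P=np.stack([(u-c["cx"])/f*d,(v-c["cy"])/f*d,d],-1)
    return (P-c["t"])@c["R"]
E
python3 - <<'E'
from h import *
for n in ["top","scene"]:
    im,d,c=load(n); X=cloud(d,c)
    b,g,r=[im[...,i].astype(int) for i in range(3)]
    ok=d>0
    print(n,"depth ok",ok.mean())
    m=ok&(b>110)&(r<60)&(g<110)&(X[...,2]>.095)&(X[...,2]<.15)&(X[...,0]>.35)&(abs(X[...,1])<.3)
    pts=X[m]; print("lid n",m.sum(),"z",np.percentile(pts[:,2],[5,50,95]))
    R=cv2.minAreaRect((pts[:,:2]*1000).astype(np.float32)); print(R)
    # yellow
    m=ok&(r>180)&(g>150)&(b<80)&(X[...,0]>.3)
    q=X[m]; print("yellow",m.sum(),q.mean(0),"maxz",q[:,2].max()); mm=q[:,:2]-q[:,:2].mean(0); w,v=np.linalg.eigh(mm.T@mm); print(v[:,1],(mm@v[:,1]).min(),(mm@v[:,1]).max(), np.percentile(q[:,2],[5,50,95]))
im,d,c=load("top"); X=cloud(d,c)
for nm,(u,v) in dict(cover=(442,242),hubtop=(444,240),beak=(532,267),pump=(458,162),oil=(107,161),h1=(295,242),h2=(348,238),hm=(320,240),orange=(364,290),or2=(420,122),roll=(353,101)).items(): print(nm,X[v,u].round(4))
E
```

```text
top depth ok 0.9962369791666666
lid n 2927 z [0.12223991 0.12642162 0.1307752 ]
((605.8682861328125, -148.52938842773438), (136.99392700195312, 283.8444519042969), 59.840538024902344)
yellow 2018 [ 0.60581575 -0.15100364  0.0313428 ] maxz 0.11605604658411904
[-0.65231822  0.75794521] -0.2582568780087918 0.43289654471359224 [0.00805243 0.01468115 0.10981581]
scene depth ok 0.9959993489583333
lid n 267 z [0.11913652 0.12615892 0.13087603]
((671.594970703125, -73.03219604492188), (214.44081115722656, 249.04824829101562), 28.993785858154297)
yellow 896 [ 0.64911808 -0.21479568  0.02991396] maxz 0.11551256552570373
[-0.81905056  0.57372135] -0.1871051448255781 0.587927392093172 [0.00926297 0.01505803 0.10887079]
cover [ 0.4856 -0.3195  0.0669]
hubtop [ 0.4906 -0.325   0.0624]
beak [ 0.4367 -0.5414  0.0097]
pump [ 0.6566 -0.3454  0.1149]
oil [0.6365 0.4045 0.1476]
h1 [0.4738 0.0055 0.1281]
h2 [ 0.4841 -0.1064  0.1298]
hm [ 0.4789 -0.0473  0.1286]
orange [ 0.3763 -0.1465  0.0635]
or2 [ 0.7655 -0.2743  0.052 ]
roll [ 0.822  -0.1201  0.0268]
```

```bash
python3 - <<'E'
from h import *
im,d,c=load("top")
cv2.imwrite("pics/topz.png",cv2.resize(im[80:310,180:480],None,fx=2.6,fy=2.6,interpolation=cv2.INTER_CUBIC))
E
```

```text
(no output)
```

View pics/topz.png

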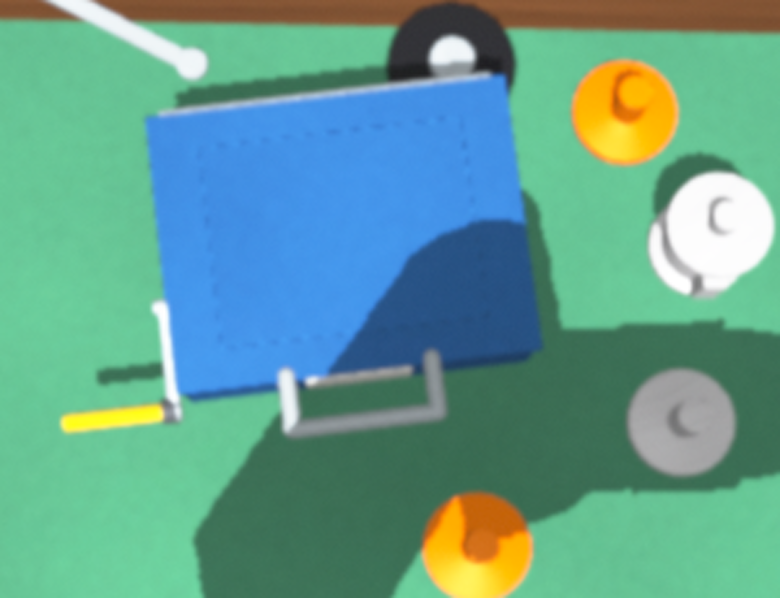

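```bash
python3 - <<'E'
from h import *
im,d,c=load("top"); X=cloud(d,c); Z=X[...,2]
hsv=cv2.cvtColor(im,cv2.COLOR_BGR2HSV).astype(int)
box=np.zeros(d.shape,bool); box[90:260,225:400]=1
m=box&(hsv[...,0]>100)&(hsv[...,0]<125)&(hsv[...,1]>120)&(Z>.112)&(Z<.14)
P=X[m]; print(m.sum(),np.percentile(P[:,2],[2,50,98]))
Pf=(P[:,:2]*1000).astype(np.float32)
R=cv2.minAreaRect(Pf);print(R, cv2.boxPoints(R))
# yellow
m=(hsv[...,0]>24)&(hsv[...,0]<35)&(hsv[...,1]>180)&(Z>.07); m[:, :195]=0; m[:,255:]=0;m[:225]=0;m[260:]=0
q=X[m]; q=q[q[:,2]>.1];print("yel",len(q),q.mean(0),q.max(0),q.min(0)); l=cv2.fitLine((q[:,:2]*1000).astype(np.float32),cv2.DIST_L2,0,1,1).ravel();print(l)
# handle bar
m=np.zeros(d.shape,bool); m[225:250,285:355]=1; m&=(Z>.10)&(hsv[...,1]<70)
q=X[m];print("hand",len(q),q.min(0),q.max(0),np.percentile(q[:,2],[5,50,95]))
l=cv2.minAreaRect((q[:,:2]*1000).astype(np.float32));print(l)
# cover
for nm,u,v in (("cover",442,242),("or2",420,122)):
  sub=np.zeros(d.shape,bool); sub[v-32:v+32,u-32:u+32]=1
  q=X[sub&(Z>.05)&(Z<.08)]; print(nm,"hub",len(q),np.median(q,0),((q.max(0)+q.min(0))/2))
  q=X[sub&(Z>.006)&(Z<.045)]; print("flange",len(q),cv2.minEnclosingCircle((q[:,:2]*1000).astype(np.float32)))
E
```

```text
14736 [0.12131765 0.12670802 0.13198517]
((632.9645385742188, -25.718765258789062), (235.44088745117188, 303.4315490722656), 8.022485733032227) [[ 495.22247   108.082954]
 [ 537.5699   -192.37903 ]
 [ 770.7066   -159.52048 ]
 [ 728.3592    140.9415  ]]
yel 173 [0.47688449 0.16154218 0.10941987] [0.48679655 0.19933399 0.11597236] [0.46790845 0.12427706 0.10227721]
[ 1.3909188e-01 -9.9027950e-01  4.7688449e+02  1.6154218e+02]
hand 587 [ 0.35616246 -0.11320471  0.11888988] [0.51266875 0.02335152 1.30333368] [0.12336088 0.12804128 0.13231786]
((433.86431884765625, -46.262046813964844), (155.2926483154297, 136.13235473632812), 1.262622594833374)
cover hub 153 [ 0.49248253 -0.33040843  0.06315928] [ 0.49212489 -0.33077577  0.06009458]
flange 1142 ((487.226806640625, -330.145751953125), 74.97395324707031)
or2 hub 154 [ 0.7768749  -0.28046813  0.062813  ] [ 0.77872777 -0.28098286  0.05973823]
flange 1059 ((787.294921875, -278.71612548828125), 78.36702728271484)
```

Request:
apply_moves(
  series=[
    {"dz": -1, "yaw": -1, "grip": 1},
    {"dz": -1, "yaw": -1},
    {"dz": -1, "yaw": -1},
    {"dz": -1, "yaw": -1},
    {"dz": -1, "yaw": -1},
    {"yaw": -1},
    {"yaw": -1},
    {"yaw": -1},
    {"yaw": -1},
    {"yaw": -1},
    {"yaw": -1},
    {"yaw": -1},
    {"yaw": -1},
    {"yaw": -1},
    {"yaw": -1},
    {"yaw": -0.6},
  ],
)

```text
$.series[0]: bad value
```

Request:
apply_moves(
  series=[
    {"dx": 0, "dy": 0, "dz": -1, "yaw": -1, "grip": 1},
  ],
)

```text
clock: 0.25
eef_pos: [0.178, -0.4915, 0.2583]
ee_rot: [-0.002, 0.843, -0.538, -0.002]
force: [-0.2, -0.0, 0.3]
opening: 0.0852
```

Request:
apply_moves(
  series=[
    {"dx": 0, "dy": 0, "dz": -1, "yaw": -1, "grip": 1},
    {"dx": 0, "dy": 0, "dz": -1, "yaw": -1, "grip": 1},
    {"dx": 0, "dy": 0, "dz": -1, "yaw": -1, "grip": 1},
    {"dx": 0, "dy": 0, "dz": -1, "yaw": -1, "grip": 1},
    {"dx": 0, "dy": 0, "dz": 0, "yaw": -1, "grip": 1},
    {"dx": 0, "dy": 0, "dz": 0, "yaw": -1, "grip": 1},
    {"dx": 0, "dy": 0, "dz": 0, "yaw": -1, "grip": 1},
    {"dx": 0, "dy": 0, "dz": 0, "yaw": -1, "grip": 1},
    {"dx": 0, "dy": 0, "dz": 0, "yaw": -1, "grip": 1},
    {"dx": 0, "dy": 0, "dz": 0, "yaw": -1, "grip": 1},
    {"dx": 0, "dy": 0, "dz": 0, "yaw": -1, "grip": 1},
    {"dx": 0, "dy": 0, "dz": 0, "yaw": -1, "grip": 1},
    {"dx": 0, "dy": 0, "dz": 0, "yaw": -1, "grip": 1},
    {"dx": 0, "dy": 0, "dz": 0, "yaw": -1, "grip": 1},
    {"dx": 0, "dy": 0, "dz": 0, "yaw": -0.6, "grip": 1},
  ],
)

```text
clock: 1.75
eef_pos: [0.1784, -0.4936, 0.381]
ee_rot: [-0.0, 0.998, 0.07, -0.0]
force: [0.7, 0.5, -0.0]
opening: 0.0854
```

```bash
cat > st.py <<'E'
from rig import env
import numpy as np
from scipy.spatial.transform import Rotation as Ro
th=np.radians(8.02); cx=np.array([np.cos(th),np.sin(th),0]); cy=np.array([-np.sin(th),np.cos(th),0]); cz=np.array([0,0,1.])
ORG=np.array([.6357,-.0254,0])
def st():
    s=env.sense(); q=s["ee_rot"]; R=Ro.from_quat([q[1],q[2],q[3],q[0]]).as_matrix(); return s,np.array(s["eef_pos"]),R
def show():
    s,p,R=st(); np.set_printoptions(precision=4,suppress=True)
    print("t",round(s["clock"],2),"p",p,"chest frame",np.array([cx,cy,cz])@(p-ORG)*1000,"\nR\n",R,"\nj",s["joint_pos"],"F",s["force"],"op",s["opening"])
    return p,R
def need(target):
    s,p,R=st(); print("need units",R.T@(np.array(target)-p)/.03)
def C(x,y,z): return ORG+np.array([x,y,0])@np.array([cx,cy,cz])/1000+np.array([0,0,z/1000])
if __name__=="__main__": show()
E
python3 st.py
```

```text
t 1.75 p [ 0.1784 -0.4936  0.381 ] chest frame [-518.1189 -399.8302  381.0319] 
R
 [[ 0.9901  0.1403 -0.0001]
 [ 0.1403 -0.9901  0.0006]
 [-0.     -0.0006 -1.    ]] 
j [-1.3633  0.2609  0.1942  1.5047  0.      0.0667] F [ 0.6504  0.5139 -0.0479] op 0.0853550390740254
```

Request:
apply_moves(
  series=[
    {"dx": 0.64, "dy": -0.95, "dz": 0, "yaw": 0, "grip": 1},
    {"dx": 0.64, "dy": -0.95, "dz": 0, "yaw": 0, "grip": 1},
    {"dx": 0.64, "dy": -0.95, "dz": 0, "yaw": 0, "grip": 1},
    {"dx": 0.64, "dy": -0.95, "dz": 0, "yaw": 0, "grip": 1},
    {"dx": 0.64, "dy": -0.95, "dz": 0, "yaw": 0, "grip": 1},
    {"dx": 0.64, "dy": -0.95, "dz": 0, "yaw": 0, "grip": 1},
    {"dx": 0.64, "dy": -0.95, "dz": 0, "yaw": 0, "grip": 1},
    {"dx": 0.64, "dy": -0.95, "dz": 0, "yaw": 0, "grip": 1},
    {"dx": 0.64, "dy": -0.95, "dz": 0, "yaw": 0, "grip": 1},
    {"dx": 0.64, "dy": -0.95, "dz": 0, "yaw": 0, "grip": 1},
    {"dx": 0.64, "dy": -0.95, "dz": 0, "yaw": 0, "grip": 1},
    {"dx": 0.64, "dy": -0.95, "dz": 0, "yaw": 0, "grip": 1},
    {"dx": 0.64, "dy": -0.95, "dz": 0, "yaw": 0, "grip": 1},
    {"dx": 0.64, "dy": -0.95, "dz": 0, "yaw": 0, "grip": 1},
    {"dx": 0.64, "dy": -0.95, "dz": 0, "yaw": 0, "grip": 1},
    {"dx": 0.64, "dy": -0.95, "dz": 0, "yaw": 0, "grip": 1},
    {"dx": 0.64, "dy": -0.95, "dz": 0, "yaw": 0, "grip": 1},
    {"dx": 0.64, "dy": -0.95, "dz": 0, "yaw": 0, "grip": 1},
  ],
)

```text
clock: 3.55
eef_pos: [0.4509, 0.0632, 0.3812]
ee_rot: [0.0, 0.998, 0.069, -0.0]
force: [-0.1, -1.0, -0.0]
opening: 0.0853
```

```bash
python3 st.py
```

```text
t 3.55 p [0.4509 0.0632 0.3812] chest frame [-170.6708  113.5635  381.195 ] 
R
 [[ 0.9905  0.1372 -0.0001]
 [ 0.1372 -0.9905 -0.0001]
 [-0.0001  0.     -1.    ]] 
j [-0.0214  0.1179  0.0164  1.4694 -0.0001  1.4118] F [-0.1217 -1.0028 -0.0081] op 0.08526189449226299
```

Request:
apply_moves(
  series=[
    {"dx": 0, "dy": -0.8, "dz": -0.6, "yaw": 0, "grip": 1},
    {"dx": 0, "dy": -0.8, "dz": -1, "yaw": 0, "grip": 1},
    {"dx": 0, "dy": -0.8, "dz": -1, "yaw": 0, "grip": 1},
    {"dx": 0, "dy": 0, "dz": -1, "yaw": 0, "grip": 1},
    {"dx": 0, "dy": 0, "dz": -1, "yaw": 0, "grip": 1},
    {"dx": 0, "dy": 0, "dz": -1, "yaw": 0, "grip": 1},
    {"dx": 0, "dy": 0, "dz": -1, "yaw": 0, "grip": 1},
    {"dx": 0, "dy": 0, "dz": -1, "yaw": 0, "grip": 1},
  ],
)

```text
clock: 4.35
eef_pos: [0.4364, 0.1313, 0.5816]
ee_rot: [-0.002, 0.998, 0.069, 0.017]
force: [-0.2, -0.0, 0.1]
opening: 0.0854
```

```bash
python3 st.py
```

```text
t 4.35 p [0.4364 0.1313 0.5816] chest frame [-175.4483  182.9916  581.6259] 
R
 [[ 0.99    0.1369  0.0332]
 [ 0.1368 -0.9906  0.0054]
 [ 0.0336 -0.0008 -0.9994]] 
j [0.1309 0.2403 0.7226 2.0195 0.001  1.5643] F [-0.1585 -0.0122  0.0884] op 0.08543399297466482
```

Request:
apply_moves(
  series=[
    {"dx": 0, "dy": 0, "dz": -1, "yaw": 0, "grip": 1},
    {"dx": 0, "dy": 0, "dz": -1, "yaw": 0, "grip": 1},
    {"dx": 0, "dy": 0, "dz": -1, "yaw": 0, "grip": 1},
  ],
)

```text
clock: 4.65
eef_pos: [0.4171, 0.1266, 0.609]
ee_rot: [-0.004, 0.997, 0.069, 0.047]
force: [-0.1, 0.1, -0.9]
opening: 0.0855
```

```bash
python3 st.py
```

```text
t 4.65 p [0.4171 0.1266 0.609 ] chest frame [-195.2481  180.9946  609.034 ] 
R
 [[ 0.9863  0.137   0.0924]
 [ 0.1362 -0.9906  0.0149]
 [ 0.0935 -0.0021 -0.9956]] 
j [0.1241 0.1764 0.7207 2.0215 0.0034 1.5577] F [-0.0511  0.1261 -0.8774] op 0.08546270178635923
```

Request:
apply_moves(
  series=[
    {"dx": 0, "dy": 0, "dz": 1, "yaw": 0, "grip": 1},
    {"dx": 0, "dy": 0, "dz": 1, "yaw": 0, "grip": 1},
    {"dx": 0, "dy": 0, "dz": 1, "yaw": 0, "grip": 1},
    {"dx": 0, "dy": 0, "dz": 1, "yaw": 0, "grip": 1},
  ],
)

```text
clock: 5.05
eef_pos: [0.4284, 0.1284, 0.4881]
ee_rot: [-0.004, 0.997, 0.069, 0.047]
force: [0.7, 0.1, 0.1]
opening: 0.0855
```

```bash
python3 st.py
```

```text
t 5.05 p [0.4284 0.1284 0.4881] chest frame [-183.7717  181.2275  488.1401] 
R
 [[ 0.9862  0.137   0.0928]
 [ 0.1362 -0.9906  0.0149]
 [ 0.0939 -0.0021 -0.9956]] 
j [0.1251 0.0575 0.2237 1.6429 0.0032 1.5588] F [0.6968 0.1471 0.0948] op 0.08549610574523861
```

```bash
python3 - <<'E'
from st import *
s,p,R=st(); b=C(-160,0,124)+.019*R[:,2]
need(b-R[:,2]*.09); need(b); print(b)
E
```

```text
need units [-0.33452817  6.06380894  9.78117322]
need units [-0.33452817  6.06380894 12.78117322]
[ 0.47902723 -0.04744004  0.10508403]
```

Request:
apply_moves(
  series=[
    {"dx": -0.03, "dy": 0.6, "dz": 0.98, "yaw": 0, "grip": 0.38},
    {"dx": -0.03, "dy": 0.6, "dz": 0.98, "yaw": 0, "grip": 0.38},
    {"dx": -0.03, "dy": 0.6, "dz": 0.98, "yaw": 0, "grip": 0.38},
    {"dx": -0.03, "dy": 0.6, "dz": 0.98, "yaw": 0, "grip": 0.38},
    {"dx": -0.03, "dy": 0.6, "dz": 0.98, "yaw": 0, "grip": 0.38},
    {"dx": -0.03, "dy": 0.6, "dz": 0.98, "yaw": 0, "grip": 0.38},
    {"dx": -0.03, "dy": 0.6, "dz": 0.98, "yaw": 0, "grip": 0.38},
    {"dx": -0.03, "dy": 0.6, "dz": 0.98, "yaw": 0, "grip": 0.38},
    {"dx": -0.03, "dy": 0.6, "dz": 0.98, "yaw": 0, "grip": 0.38},
    {"dx": -0.03, "dy": 0.6, "dz": 0.98, "yaw": 0, "grip": 0.38},
  ],
)

```text
clock: 6.05
eef_pos: [0.4717, -0.047, 0.1944]
ee_rot: [-0.004, 0.997, 0.069, 0.047]
force: [0.4, -0.1, -0.5]
opening: 0.0322
```

```bash
cat > pic.py <<'E'
import sys,pickle,cv2,numpy as np
from rig import env
for a in sys.argv[1:]:
    n,k=a.split(":"); c=env.calibration(n); p,d=env.get_image(n)
    cv2.imwrite(f"pics/{n}{k}.png",p[:,:,::-1]); np.save(f"{n}{k}.npy",d); pickle.dump(c,open(f"{n}{k}.pkl","wb"))
E
python3 pic.py wrist:1; python3 -c "
from st import *
p,R=show()
b=C(-160,0,124)+.019*R[:,2]; need(b)
from h import *
im,d,c=load('wrist',1)
f=240/np.tan(np.radians(c['vertical_fov']/2))
for P in [C(-160,0,124),C(-160,60,124),C(-160,-60,124)]:
  q=c['R']@P+c['t'];print(q[:2]/q[2]*f+[c['cx'],c['cy']])
"
```

```text
t 6.1 p [ 0.4701 -0.0484  0.1902] chest frame [-167.1858    0.2826  190.1747] 
R
 [[ 0.9869  0.1359  0.0874]
 [ 0.1351 -0.9907  0.0149]
 [ 0.0886 -0.0029 -0.9961]] 
j [-0.2846  0.154  -0.4502  0.8868  0.0389  1.1516] F [-2.1826 -1.7044 -4.6567] op 0.03300149394561679
need units [0.0431 0.015  2.8517]
[322.5805 263.6883]
[322.3135 153.5849]
[322.8092 357.9959]
```

View pics/wrist1.png

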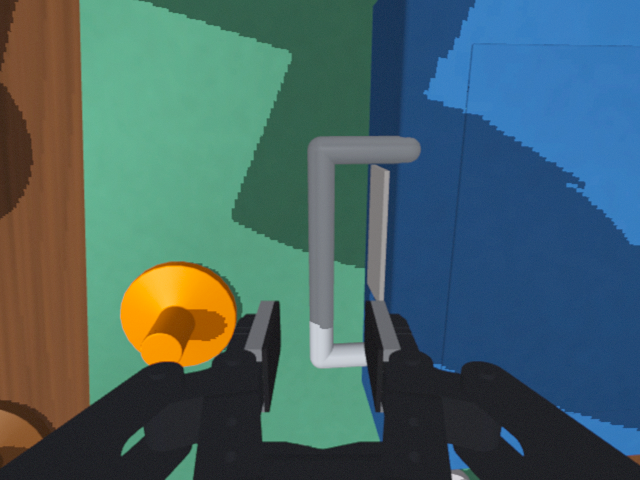

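Request:
apply_moves(
  series=[
    {"dx": 0, "dy": 0, "dz": 0.7, "yaw": 0, "grip": 0.36},
    {"dx": 0, "dy": 0, "dz": 0.7, "yaw": 0, "grip": 0.36},
    {"dx": 0, "dy": 0, "dz": 0.7, "yaw": 0, "grip": 0.36},
    {"dx": 0, "dy": 0, "dz": 0.65, "yaw": 0, "grip": 0.36},
    {"dx": 0, "dy": 0, "dz": 0, "yaw": 0, "grip": 0.36},
    {"dx": 0, "dy": 0, "dz": 0, "yaw": 0, "grip": 0},
    {"dx": 0, "dy": 0, "dz": 0, "yaw": 0, "grip": 0},
    {"dx": 0, "dy": 0, "dz": 0, "yaw": 0, "grip": 0},
    {"dx": 0, "dy": 0, "dz": 0, "yaw": 0, "grip": 0},
  ],
  force=30,
)

```text
clock: 7.0
eef_pos: [0.4786, -0.0453, 0.1139]
ee_rot: [-0.004, 0.997, 0.068, 0.045]
force: [-7.3, 0.1, 1.2]
opening: 0.0124
```

```bash
cat > path.py <<'E'
from st import *
# lid path rows from present lid angle a0 to a1 in n rows
def lid(a0,a1,n,R):
    f=lambda a: C(115-275*np.cos(a+.0145),0,120+275*np.sin(a+.0145))
    A=np.linspace(a0,a1,n+1); 
    for i in range(n): print(A[i+1].round(3),(R.T@(f(A[i+1])-f(A[i]))/.03).round(2))
E
python3 -c "
from path import *
p,R=show(); g=p-.019*R[:,2]; print('grasp',np.array([cx,cy,cz])@(g-ORG)*1000)
lid(0,.95,20,R)"
```

```text
t 7.0 p [ 0.4786 -0.0453  0.1139] chest frame [-158.3414    2.2628  113.9145] 
R
 [[ 0.9865  0.1368  0.0901]
 [ 0.136  -0.9906  0.0144]
 [ 0.0912 -0.0019 -0.9958]] 
j [-0.2725  0.2496 -0.5552  0.683   0.0381  1.1627] F [-7.3428  0.127   1.1505] op 0.012374718262492387
grasp [-160.0738    2.2315  132.8353]
0.048 [ 0.06 -0.   -0.43]
0.095 [ 0.08 -0.   -0.43]
0.143 [ 0.1  -0.   -0.42]
0.19 [ 0.12 -0.   -0.42]
0.238 [ 0.14 -0.   -0.41]
0.285 [ 0.16 -0.   -0.41]
0.332 [ 0.18 -0.   -0.4 ]
0.38 [ 0.19 -0.   -0.39]
0.428 [ 0.21 -0.   -0.38]
0.475 [ 0.23 -0.   -0.37]
0.522 [ 0.25 -0.   -0.36]
0.57 [ 0.26 -0.   -0.35]
0.618 [ 0.28 -0.   -0.33]
0.665 [ 0.3  -0.   -0.32]
0.712 [ 0.31 -0.   -0.31]
0.76 [ 0.32 -0.   -0.29]
0.808 [ 0.34 -0.   -0.27]
0.855 [ 0.35 -0.   -0.26]
0.902 [ 0.36 -0.   -0.24]
0.95 [ 0.37 -0.   -0.22]
```

Request:
apply_moves(
  series=[
    {"dx": 0, "dy": 0, "dz": 0, "yaw": 0, "grip": 0.36},
    {"dx": 0, "dy": 0, "dz": 0, "yaw": 0, "grip": 0.36},
    {"dx": 0, "dy": 0, "dz": 0.3, "yaw": 0, "grip": 0.36},
    {"dx": 0, "dy": 0, "dz": 0, "yaw": 0, "grip": 0.36},
    {"dx": 0, "dy": 0, "dz": 0, "yaw": 0, "grip": 0},
    {"dx": 0, "dy": 0, "dz": 0, "yaw": 0, "grip": 0},
    {"dx": 0, "dy": 0, "dz": 0, "yaw": 0, "grip": 0},
    {"dx": 0, "dy": 0, "dz": 0, "yaw": 0, "grip": 0},
  ],
)

```text
clock: 7.8
eef_pos: [0.4795, -0.0453, 0.1037]
ee_rot: [-0.004, 0.997, 0.068, 0.045]
force: [-5.8, -1.3, 3.8]
opening: 0.0133
```

```bash

python3 -c "
from path import *
p,R=show(); g=p-.019*R[:,2]; print('grasp',np.array([cx,cy,cz])@(g-ORG)*1000)"
```

```text
t 7.8 p [ 0.4795 -0.0453  0.1037] chest frame [-157.4642    2.1204  103.7481] 
R
 [[ 0.9866  0.1367  0.0892]
 [ 0.136  -0.9906  0.0144]
 [ 0.0904 -0.0021 -0.9959]] 
j [-0.2719  0.265  -0.5662  0.6573  0.0378  1.1634] F [-5.7795 -1.3144  3.8008] op 0.01331207255462551
grasp [-159.1812    2.0861  122.6703]
```

Good grip on the bar. Lift most of the way.

Request:
apply_moves(
  series=[
    {"dx": 0.06, "dy": 0, "dz": -0.43, "yaw": 0, "grip": 0},
    {"dx": 0.08, "dy": 0, "dz": -0.43, "yaw": 0, "grip": 0},
    {"dx": 0.1, "dy": 0, "dz": -0.42, "yaw": 0, "grip": 0},
    {"dx": 0.12, "dy": 0, "dz": -0.42, "yaw": 0, "grip": 0},
    {"dx": 0.14, "dy": 0, "dz": -0.41, "yaw": 0, "grip": 0},
    {"dx": 0.16, "dy": 0, "dz": -0.41, "yaw": 0, "grip": 0},
    {"dx": 0.18, "dy": 0, "dz": -0.4, "yaw": 0, "grip": 0},
    {"dx": 0.19, "dy": 0, "dz": -0.39, "yaw": 0, "grip": 0},
    {"dx": 0.21, "dy": 0, "dz": -0.38, "yaw": 0, "grip": 0},
    {"dx": 0.23, "dy": 0, "dz": -0.37, "yaw": 0, "grip": 0},
  ],
)

```text
clock: 8.8
eef_pos: [0.5093, -0.0411, 0.2285]
ee_rot: [-0.004, 0.997, 0.068, 0.042]
force: [-14.2, -3.2, 3.0]
opening: 0.0129
```

```bash

python3 -c "
from path import *
p,R=show(); g=p-.019*R[:,2]; q=np.array([cx,cy,cz])@(g-ORG)*1000;print('grasp',q, 'radius',np.hypot(115-q[0],q[2]-120),'ang',np.arctan2(q[2]-120,115-q[0])-.0145)"
```

```text
t 8.8 p [ 0.5093 -0.0411  0.2285] chest frame [-127.3892    2.084   228.4925] 
R
 [[ 0.9871  0.1362  0.0837]
 [ 0.1355 -0.9907  0.0141]
 [ 0.0848 -0.0026 -0.9964]] 
j [-0.2456  0.1989 -0.2874  1.0066  0.034   1.19  ] F [-14.2355  -3.1807   2.971 ] op 0.012856460257186257
grasp [-129.0008    2.0402  247.424 ] radius 275.2694550467746 ang 0.4667711187706973
```

Request:
apply_moves(
  series=[
    {"dx": 0.2, "dy": 0, "dz": -0.36, "yaw": 0, "grip": 0},
    {"dx": 0.23, "dy": 0, "dz": -0.35, "yaw": 0, "grip": 0},
    {"dx": 0.27, "dy": 0, "dz": -0.33, "yaw": 0, "grip": 0},
    {"dx": 0.29, "dy": 0, "dz": -0.32, "yaw": 0, "grip": 0},
    {"dx": 0.31, "dy": 0, "dz": -0.31, "yaw": 0, "grip": 0},
    {"dx": 0.32, "dy": 0, "dz": -0.29, "yaw": 0, "grip": 0},
    {"dx": 0.34, "dy": 0, "dz": -0.27, "yaw": 0, "grip": 0},
    {"dx": 0.35, "dy": 0, "dz": -0.26, "yaw": 0, "grip": 0},
    {"dx": 0, "dy": 0, "dz": 0, "yaw": 0, "grip": 0},
  ],
)

```text
clock: 9.7
eef_pos: [0.5732, -0.0323, 0.3122]
ee_rot: [-0.004, 0.997, 0.069, 0.045]
force: [-17.3, 1.1, 17.7]
opening: 0.0126
```

```bash
cat > lids.py <<'E'
from path import *
p,R=show(); g=p-.019*R[:,2]; q=np.array([cx,cy,cz])@(g-ORG)*1000;a=np.arctan2(q[2]-120,115-q[0])-.0145;print('grasp',q, 'radius',np.hypot(115-q[0],q[2]-120),'ang',a)
lid(a,.94,4,R)
E
python3 lids.py
```

```text
t 9.7 p [ 0.5732 -0.0323  0.3122] chest frame [-62.8322   1.8805 312.2021] 
R
 [[ 0.9865  0.1372  0.09  ]
 [ 0.1364 -0.9905  0.0147]
 [ 0.0911 -0.0023 -0.9958]] 
j [-0.2021  0.2816  0.0409  1.2448  0.0325  1.2326] F [-17.2861   1.1185  17.6666] op 0.012559215492972623
grasp [-64.5638   1.8415 331.123 ] radius 277.1571232236011 ang 0.8515020216537393
0.874 [ 0.17 -0.   -0.11]
0.896 [ 0.17 -0.   -0.11]
0.918 [ 0.17 -0.   -0.11]
0.94 [ 0.17 -0.   -0.1 ]
```

Request:
apply_moves(
  series=[
    {"dx": -0.06, "dy": 0, "dz": -0.08, "yaw": 0, "grip": 0},
    {"dx": 0.17, "dy": 0, "dz": -0.12, "yaw": 0, "grip": 0},
    {"dx": 0.17, "dy": 0, "dz": -0.12, "yaw": 0, "grip": 0},
    {"dx": 0, "dy": 0, "dz": 0, "yaw": 0, "grip": 0},
  ],
)

```text
clock: 10.1
eef_pos: [0.5828, -0.031, 0.3207]
ee_rot: [-0.005, 0.997, 0.069, 0.047]
force: [1.5, 4.8, -4.7]
opening: 0.0128
```

```bash
python3 lids.py
```

```text
t 10.1 p [ 0.5828 -0.031   0.3207] chest frame [-53.1346   1.8428 320.7336] 
R
 [[ 0.9862  0.1376  0.0922]
 [ 0.1367 -0.9905  0.0161]
 [ 0.0936 -0.0033 -0.9956]] 
j [-0.1973  0.2976  0.0846  1.2704  0.0339  1.2371] F [ 1.4592  4.8468 -4.6516] op 0.01280882973281782
grasp [-54.9123   1.7837 339.6502] radius 277.6983975912347 ang 0.897887400414062
0.908 [ 0.08 -0.   -0.05]
0.919 [ 0.08 -0.   -0.05]
0.929 [ 0.08 -0.   -0.05]
0.94 [ 0.08 -0.   -0.05]
```

Request:
apply_moves(
  series=[
    {"dx": 0.12, "dy": 0, "dz": -0.09, "yaw": 0, "grip": 0},
    {"dx": 0.12, "dy": 0, "dz": -0.09, "yaw": 0, "grip": 0},
    {"dx": 0.1, "dy": 0, "dz": -0.07, "yaw": 0, "grip": 0},
    {"dx": 0, "dy": 0, "dz": 0, "yaw": 0, "grip": 0},
  ],
)

```text
clock: 10.5
eef_pos: [0.593, -0.0296, 0.3289]
ee_rot: [-0.005, 0.996, 0.069, 0.047]
force: [7.2, 6.7, -9.6]
opening: 0.0131
```

```bash
python3 lids.py; python3 pic.py scene:2
```

```text
t 10.5 p [ 0.593  -0.0296  0.3289] chest frame [-42.8819   1.7945 328.8918] 
R
 [[ 0.986   0.1378  0.0935]
 [ 0.1368 -0.9905  0.0164]
 [ 0.0949 -0.0034 -0.9955]] 
j [-0.1917  0.3163  0.1315  1.2971  0.034   1.2426] F [ 7.1511  6.7184 -9.6452] op 0.01307544857777384
grasp [-44.6846   1.7329 347.806 ] radius 278.1991210014079 ang 0.9449214816786093
0.944 [-0.01  0.    0.01]
0.942 [-0.01  0.    0.01]
0.941 [-0.01  0.    0.01]
0.94 [-0.01  0.    0.01]
```

View pics/scene2.png

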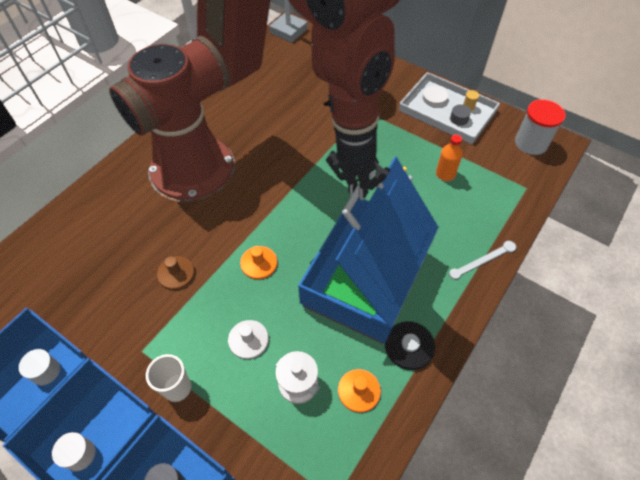

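Request:
apply_moves(
  series=[
    {"dx": 0.1, "dy": 0, "dz": -0.01, "yaw": 0, "grip": 0},
    {"dx": 0.08, "dy": 0, "dz": -0.04, "yaw": 0, "grip": 0},
    {"dx": 0, "dy": 0, "dz": 0, "yaw": 0, "grip": 0},
  ],
)

```text
clock: 10.85
eef_pos: [0.5942, -0.0294, 0.3298]
ee_rot: [-0.005, 0.997, 0.068, 0.043]
force: [-10.3, 2.3, -5.9]
opening: 0.0128
```

```bash
python3 lids.py|tail -6;python3 st.py|grep F; python3 pic.py top:3
```

```text
j [-0.1893  0.326   0.1482  1.312   0.031   1.2455] F [-10.3267   2.2876  -5.8643] op 0.012845507951788722
grasp [-43.3284   1.7762 348.7174] radius 278.17179199440466 ang 0.9507943909062662
0.948 [-0.02  0.    0.01]
0.945 [-0.02  0.    0.01]
0.943 [-0.02  0.    0.01]
0.94 [-0.02  0.    0.01]
j [-0.1893  0.326   0.1482  1.312   0.031   1.2455] F [-10.3267   2.2876  -5.8643] op 0.012845507951788722
```

View pics/top3.png

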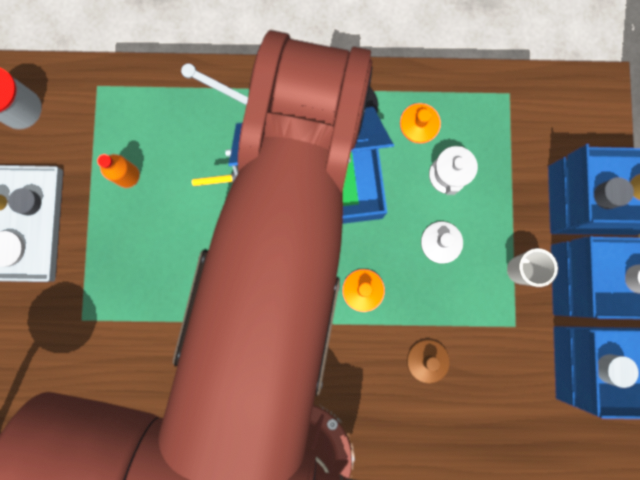

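```bash
cat > yel.py <<'E'
import sys
from h import *; from st import *
k=sys.argv[1]; n=sys.argv[2] if len(sys.argv)>2 else "top"
im,d,c=load(n,k); X=cloud(d,c)
hsv=cv2.cvtColor(im,cv2.COLOR_BGR2HSV).astype(int)
m=(hsv[...,0]>24)&(hsv[...,0]<35)&(hsv[...,1]>170)&(X[...,2]>.07)&(X[...,2]<.25)&(X[...,1]>.05)&(X[...,1]<.3)&(X[...,0]>.4)&(X[...,0]<.75)
q=X[m]; Q=(q-ORG)@np.array([cx,cy,cz]).T*1000
print(len(q),"yellow chest med",np.median(Q,0),"min",np.percentile(Q,3,axis=0),"max",np.percentile(Q,97,axis=0))
E
python3 yel.py 3
```

```text
221 yellow chest med [-12.32017487 206.56938836 172.67077511] min [-17.09455442 170.42237012 166.59662776] max [ -6.15818628 243.75875424 177.5082186 ]
```

Request:
apply_moves(
  series=[
    {"dx": -0.1, "dy": 0, "dz": 0.06, "yaw": 0, "grip": 0},
    {"dx": -0.1, "dy": 0, "dz": 0.06, "yaw": 0, "grip": 0},
    {"dx": 0, "dy": 0, "dz": 0, "yaw": 0, "grip": 0},
    {"dx": 0, "dy": 0, "dz": 0, "yaw": 0, "grip": 0},
  ],
)

```text
clock: 11.3
eef_pos: [0.5905, -0.0299, 0.3271]
ee_rot: [-0.005, 0.997, 0.069, 0.046]
force: [-4.1, 4.5, -1.5]
opening: 0.0129
```

```bash
python3 lids.py|tail -6; python3 pic.py top:4; python3 yel.py 4
```

```text
j [-0.1924  0.3137  0.1234  1.2942  0.0328  1.2423] F [-4.0621  4.5327 -1.4778] op 0.012878859257094569
grasp [-47.1345   1.7651 346.0129] radius 278.1535731065302 ang 0.9340086704402824
0.936 [ 0.01 -0.   -0.01]
0.937 [ 0.01 -0.   -0.01]
0.939 [ 0.01 -0.   -0.01]
0.94 [ 0.01 -0.   -0.01]
214 yellow chest med [ -2.75829635 207.08848294 167.47965472] min [ -7.32201954 170.98534863 161.90670851] max [  2.92686817 243.34361129 172.15079209]
```

Request:
apply_moves(
  series=[
    {"dx": -0.1, "dy": 0, "dz": 0.06, "yaw": 0, "grip": 0},
    {"dx": 0, "dy": 0, "dz": 0, "yaw": 0, "grip": 0},
    {"dx": 0, "dy": 0, "dz": 0, "yaw": 0, "grip": 0},
  ],
)

```text
clock: 11.65
eef_pos: [0.5893, -0.0301, 0.3262]
ee_rot: [-0.005, 0.996, 0.069, 0.048]
force: [1.5, 6.4, 2.5]
opening: 0.0127
```

```bash
python3 lids.py|tail -6; python3 pic.py top:5; python3 yel.py 5
```

```text
j [-0.1938  0.3077  0.1123  1.2851  0.0339  1.2407] F [1.4633 6.3675 2.5027] op 0.01271139038970675
grasp [-48.4227   1.7246 345.0732] radius 278.1455113337963 ang 0.9282759451476419
0.931 [ 0.02 -0.   -0.01]
0.934 [ 0.02 -0.   -0.01]
0.937 [ 0.02 -0.   -0.01]
0.94 [ 0.02 -0.   -0.01]
216 yellow chest med [ -1.46676267 207.29001143 166.8462752 ] min [ -6.0624068  170.35530065 160.73161732] max [  4.66832902 243.51455574 171.34837352]
```

Request:
apply_moves(
  series=[
    {"dx": 0, "dy": 0, "dz": 0, "yaw": 0, "grip": 0.2},
    {"dx": 0, "dy": 0, "dz": 0, "yaw": 0, "grip": 0.36},
    {"dx": 0, "dy": 0, "dz": 0, "yaw": 0, "grip": 0.36},
    {"dx": 0, "dy": 0, "dz": -0.3, "yaw": 0, "grip": 0.36},
    {"dx": -0.1, "dy": 0, "dz": -0.6, "yaw": 0, "grip": 0.36},
    {"dx": -0.3, "dy": 0, "dz": -0.8, "yaw": 0, "grip": 0.36},
  ],
)

```text
clock: 12.3
eef_pos: [0.5716, -0.0333, 0.3748]
ee_rot: [-0.004, 0.997, 0.069, 0.046]
force: [0.1, -0.8, 1.0]
opening: 0.0307
```

```bash
python3 st.py; python3 pic.py wrist:6 scene:6 top:6; python3 yel.py 6
```

```text
t 12.3 p [ 0.5716 -0.0333  0.3748] chest frame [-64.5746   1.1114 374.8039] 
R
 [[ 0.9864  0.137   0.091 ]
 [ 0.1362 -0.9906  0.015 ]
 [ 0.0922 -0.0024 -0.9957]] 
j [-0.2048  0.2766  0.1947  1.4027  0.0332  1.2301] F [ 0.0641 -0.7903  0.9758] op 0.030710521100538284
221 yellow chest med [ -1.64753846 206.77677371 167.17436193] min [ -6.24898567 169.34259182 161.80595592] max [  4.41728832 243.32236795 171.05969195]
```

View pics/wrist6.png

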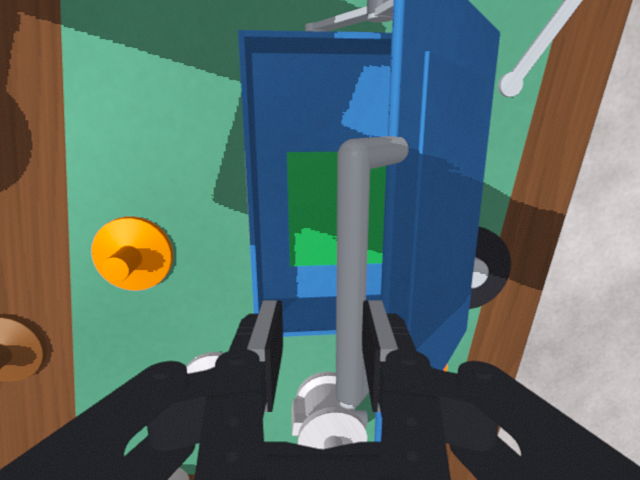

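View pics/scene6.png

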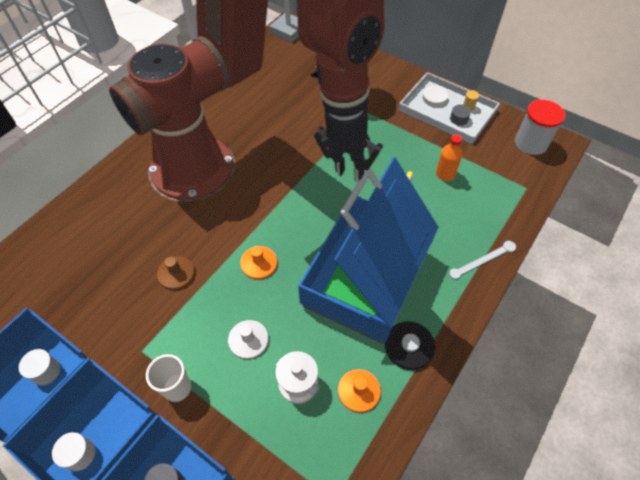

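Request:
apply_moves(
  series=[
    {"dx": -0.44, "dy": -0.87, "dz": -0.93, "yaw": 0, "grip": 1},
    {"dx": -0.44, "dy": -0.87, "dz": -0.93, "yaw": 0, "grip": 1},
    {"dx": -0.44, "dy": -0.87, "dz": -0.93, "yaw": 0, "grip": 1},
    {"dx": -0.44, "dy": -0.87, "dz": -0.93, "yaw": 0, "grip": 1},
    {"dx": -0.44, "dy": -0.87, "dz": -0.93, "yaw": 0, "grip": 1},
    {"dx": -0.44, "dy": -0.87, "dz": -0.93, "yaw": 0, "grip": 1},
    {"dx": -0.44, "dy": -0.87, "dz": -0.93, "yaw": 0, "grip": 1},
    {"dx": 0, "dy": 0, "dz": -1, "yaw": 0, "grip": 1},
    {"dx": 0, "dy": 0, "dz": -1, "yaw": 0, "grip": 1},
    {"dx": 0, "dy": 0, "dz": -1, "yaw": 0, "grip": 1},
    {"dx": 0, "dy": 0, "dz": -1, "yaw": 0, "grip": 1},
    {"dx": 0, "dy": 0, "dz": -1, "yaw": 0, "grip": 1},
  ],
)

```text
clock: 13.65
eef_pos: [0.4094, 0.126, 0.6377]
ee_rot: [-0.007, 0.994, 0.068, 0.083]
force: [-0.9, -0.2, -0.9]
opening: 0.0857
```

```bash
python3 st.py
```

```text
t 13.65 p [0.4094 0.126  0.6377] chest frame [-202.9625  181.4481  637.7436] 
R
 [[ 0.9769  0.1368  0.1643]
 [ 0.1343 -0.9906  0.026 ]
 [ 0.1664 -0.0033 -0.9861]] 
j [0.1232 0.1349 0.7525 2.0213 0.0056 1.5575] F [-0.8798 -0.2479 -0.9299] op 0.08571792981833017
```

Request:
apply_moves(
  series=[
    {"dx": 0, "dy": 0, "dz": -1, "yaw": 0, "grip": 1},
    {"dx": 0, "dy": 0, "dz": -1, "yaw": 0, "grip": 1},
    {"dx": 0, "dy": 0, "dz": -1, "yaw": 0, "grip": 1},
    {"dx": 0, "dy": 0, "dz": -1, "yaw": 0, "grip": 1},
    {"dx": -1, "dy": 0, "dz": 0, "yaw": 0, "grip": 1},
    {"dx": -1, "dy": 0, "dz": 0, "yaw": 0, "grip": 1},
  ],
)

```text
clock: 14.25
eef_pos: [0.3234, 0.1129, 0.6574]
ee_rot: [-0.01, 0.99, 0.068, 0.126]
force: [-0.3, 0.8, -0.2]
opening: 0.0854
```

```bash
python3 st.py
```

```text
t 14.25 p [0.3234 0.1129 0.6574] chest frame [-289.9072  180.5445  657.4416] 
R
 [[ 0.9588  0.137   0.2487]
 [ 0.1319 -0.9906  0.0375]
 [ 0.2515 -0.0031 -0.9678]] 
j [ 0.1125 -0.0935  0.5576  1.9678  0.0093  1.5474] F [-0.3416  0.8269 -0.1784] op 0.08538609799682265
```

Request:
apply_moves(
  series=[
    {"dx": 0.25, "dy": 0, "dz": -1, "yaw": 0, "grip": 1},
    {"dx": 0.25, "dy": 0, "dz": -1, "yaw": 0, "grip": 1},
    {"dx": 0.25, "dy": 0, "dz": -1, "yaw": 0, "grip": 1},
    {"dx": 0.25, "dy": 0, "dz": -1, "yaw": 0, "grip": 1},
    {"dx": 0.25, "dy": 0, "dz": -1, "yaw": 0, "grip": 1},
    {"dx": 0.25, "dy": 0, "dz": -1, "yaw": 0, "grip": 1},
    {"dx": 0.25, "dy": 0, "dz": -1, "yaw": 0, "grip": 1},
    {"dx": 0.25, "dy": 0, "dz": -1, "yaw": 0, "grip": 1},
  ],
)

```text
clock: 15.05
eef_pos: [0.3206, 0.1173, 0.7361]
ee_rot: [-0.013, 0.975, 0.066, 0.211]
force: [0.4, 0.2, 0.5]
opening: 0.0853
```

```bash
python3 st.py
```

```text
t 15.05 p [0.3206 0.1173 0.7361] chest frame [-292.0913  185.2549  736.0995] 
R
 [[ 0.9018  0.1353  0.4104]
 [ 0.124  -0.9908  0.054 ]
 [ 0.4139  0.0022 -0.9103]] 
j [ 0.1386 -0.0986  0.7785  2.0211 -0.0032  1.5725] F [0.408  0.1746 0.5386] op 0.08534709410223804
```

Request:
apply_moves(
  series=[
    {"dx": 0.4, "dy": 0, "dz": -1, "yaw": 0, "grip": 1},
    {"dx": 0.4, "dy": 0, "dz": -1, "yaw": 0, "grip": 1},
    {"dx": 0.4, "dy": 0, "dz": -1, "yaw": 0, "grip": 1},
    {"dx": 0.4, "dy": 0, "dz": -1, "yaw": 0, "grip": 1},
  ],
)

```text
clock: 15.45
eef_pos: [0.321, 0.1204, 0.7731]
ee_rot: [-0.016, 0.964, 0.066, 0.258]
force: [-0.6, 0.1, 0.3]
opening: 0.0854
```

```bash
python3 st.py
```

```text
t 15.45 p [0.321  0.1204 0.7731] chest frame [-291.299   188.2437  773.0896] 
R
 [[ 0.8581  0.1345  0.4956]
 [ 0.1183 -0.9909  0.0641]
 [ 0.4997  0.0036 -0.8662]] 
j [ 0.1592 -0.1038  0.8695  2.021  -0.0153  1.59  ] F [-0.6491  0.0802  0.2531] op 0.08544723174003739
```

Request:
apply_moves(
  series=[
    {"dx": 0, "dy": 0, "dz": 0.5, "yaw": -1, "grip": 1},
    {"dx": 0, "dy": 0, "dz": 0.5, "yaw": -1, "grip": 1},
    {"dx": 0, "dy": 0, "dz": 0.5, "yaw": -1, "grip": 1},
    {"dx": 0, "dy": 0, "dz": 0.5, "yaw": -1, "grip": 1},
    {"dx": 0, "dy": 0, "dz": 0.5, "yaw": -1, "grip": 1},
    {"dx": 0, "dy": 0, "dz": 0.5, "yaw": -1, "grip": 1},
    {"dx": 0, "dy": 0, "dz": 0.5, "yaw": -1, "grip": 1},
    {"dx": 0, "dy": 0, "dz": 0.5, "yaw": -1, "grip": 1},
    {"dx": 0, "dy": 0, "dz": 0.5, "yaw": -1, "grip": 1},
    {"dx": 0, "dy": 0, "dz": 0.5, "yaw": -1, "grip": 1},
    {"dx": 0, "dy": 0, "dz": 0.5, "yaw": -1, "grip": 1},
    {"dx": 0, "dy": 0, "dz": 0.5, "yaw": -1, "grip": 1},
    {"dx": 0, "dy": 0, "dz": 0.5, "yaw": -1, "grip": 1},
    {"dx": 0, "dy": 0, "dz": 0.5, "yaw": -1, "grip": 1},
    {"dx": 0, "dy": 0, "dz": 0.5, "yaw": -1, "grip": 1},
    {"dx": 0, "dy": 0, "dz": 0.5, "yaw": -1, "grip": 1},
    {"dx": 0, "dy": 0, "dz": 0.5, "yaw": -1, "grip": 1},
    {"dx": 0, "dy": 0, "dz": 0.5, "yaw": -1, "grip": 1},
  ],
)

```text
clock: 17.25
eef_pos: [0.4547, 0.1376, 0.5381]
ee_rot: [0.171, 0.634, 0.729, 0.193]
force: [-0.1, -0.5, 0.6]
opening: 0.0852
```

```bash
python3 - <<'E'
from st import *
p,R=show()
g=np.array([.492,-.331,.050])+.019*R[:,2]
need(g-.12*R[:,2]); need(g)
# cover in top6?
from h import *
im,d,c=load("top",6); X=cloud(d,c); Z=X[...,2]
sub=np.zeros(d.shape,bool); sub[210:274,410:474]=1
q=X[sub&(Z>.055)&(Z<.08)]; print("hub",len(q),np.median(q,0),(q.max(0)+q.min(0))/2)
m=(sub&(im.min(-1)>120)).astype(np.uint8); print(cv2.minEnclosingCircle(np.argwhere(m)[:,::-1].astype(np.float32)), cv2.connectedComponentsWithStats(m)[2:])
E
```

```text
t 17.25 p [0.4547 0.1376 0.5381] chest frame [-156.5306  186.6966  538.0947] 
R
 [[-0.1376  0.8582  0.4946]
 [ 0.9905  0.122   0.0639]
 [-0.0055  0.4987 -0.8668]] 
j [ 0.1458 -0.2365 -0.0536  1.2316 -0.0086  0.004 ] F [-0.0698 -0.5411  0.6263] op 0.08518764884159807
need units [-15.5543  -8.9507  10.3528]
need units [-15.5543  -8.9507  14.3528]
hub 148 [ 0.4926 -0.3305  0.0637] [ 0.4921 -0.3309  0.0641]
((441.85443115234375, 242.32911682128906), 21.793787002563477) (array([[     0,      0,    640,    480, 305727],
       [   421,    221,     43,     43,   1473]], dtype=int32), array([[318.9103, 239.4869],
       [441.8982, 242.2159]]))
```

Request:
apply_moves(
  series=[
    {"dx": -0.97, "dy": -0.56, "dz": 0.65, "yaw": 0, "grip": 1},
    {"dx": -0.97, "dy": -0.56, "dz": 0.65, "yaw": 0, "grip": 1},
    {"dx": -0.97, "dy": -0.56, "dz": 0.65, "yaw": 0, "grip": 1},
    {"dx": -0.97, "dy": -0.56, "dz": 0.65, "yaw": 0, "grip": 1},
    {"dx": -0.97, "dy": -0.56, "dz": 0.65, "yaw": 0, "grip": 1},
    {"dx": -0.97, "dy": -0.56, "dz": 0.65, "yaw": 0, "grip": 1},
    {"dx": -0.97, "dy": -0.56, "dz": 0.65, "yaw": 0, "grip": 1},
    {"dx": -0.97, "dy": -0.56, "dz": 0.65, "yaw": 0, "grip": 1},
    {"dx": -0.97, "dy": -0.56, "dz": 0.65, "yaw": 0, "grip": 1},
    {"dx": -0.97, "dy": -0.56, "dz": 0.65, "yaw": 0, "grip": 1},
    {"dx": -0.97, "dy": -0.56, "dz": 0.65, "yaw": 0, "grip": 1},
    {"dx": -0.97, "dy": -0.56, "dz": 0.65, "yaw": 0, "grip": 1},
    {"dx": -0.97, "dy": -0.56, "dz": 0.65, "yaw": 0, "grip": 1},
    {"dx": -0.97, "dy": -0.56, "dz": 0.65, "yaw": 0, "grip": 1},
    {"dx": -0.97, "dy": -0.56, "dz": 0.65, "yaw": 0, "grip": 1},
    {"dx": -0.97, "dy": -0.56, "dz": 0.65, "yaw": 0, "grip": 1},
    {"dx": 0, "dy": 0, "dz": 0, "yaw": 0, "grip": 1},
  ],
)

```text
clock: 18.95
eef_pos: [0.4395, -0.3381, 0.1325]
ee_rot: [0.17, 0.637, 0.727, 0.193]
force: [-0.3, 0.2, -1.0]
opening: 0.0851
```

```bash
python3 pic.py wrist:7; python3 - <<'E'
from st import *
from h import *
p,R=show()
g=np.array([.492,-.331,.050])+.019*R[:,2]
need(g)
im,d,c=load("wrist",7); X=cloud(d,c); Z=X[...,2]
print(c["R"],c["t"])
f=240/np.tan(np.radians(c['vertical_fov']/2))
q=c['R']@np.array([.492,-.331,.065])+c['t'];print("exp hub top",q[:2]/q[2]*f+[c['cx'],c['cy']])
near=np.hypot(X[...,0]-.492,X[...,1]+.331)<.06
q=X[near&(Z>.060)&(Z<.075)&(d>0)]; print("hub",len(q),np.median(q,0),(q.max(0)+q.min(0))/2)
E
```

```text
t 19.0 p [ 0.4397 -0.3366  0.1338] chest frame [-237.4898 -280.8055  133.8227] 
R
 [[-0.1327  0.86    0.4928]
 [ 0.9912  0.1156  0.0652]
 [-0.001   0.4971 -0.8677]] 
j [-1.0677  0.2615 -0.6168  0.4874  0.4816 -1.1506] F [0.7112 0.4019 0.4429] op 0.08551640396665258
need units [-0.0439  0.1316  3.9289]
[[-0.1321  0.9912 -0.0019]
 [ 0.6783  0.0918  0.729 ]
 [ 0.7228  0.095  -0.6845]] [ 0.3932 -0.333  -0.0353]
exp hub top [322.0272 274.208 ]
hub 1495 [ 0.4872 -0.3303  0.065 ] [ 0.4904 -0.3299  0.0633]
```

View pics/wrist7.png

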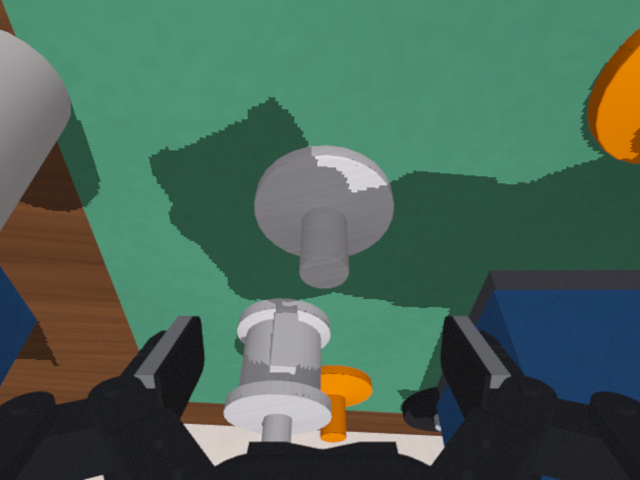

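Request:
apply_moves(
  series=[
    {"dx": 0, "dy": 0.03, "dz": 0.8, "yaw": 0, "grip": 1},
    {"dx": 0, "dy": 0.03, "dz": 0.8, "yaw": 0, "grip": 1},
    {"dx": 0, "dy": 0.03, "dz": 0.8, "yaw": 0, "grip": 1},
    {"dx": 0, "dy": 0.03, "dz": 0.8, "yaw": 0, "grip": 1},
    {"dx": 0, "dy": 0, "dz": 0.6, "yaw": 0, "grip": 1},
    {"dx": 0, "dy": 0, "dz": 0, "yaw": 0, "grip": 1},
    {"dx": 0, "dy": 0, "dz": 0, "yaw": 0, "grip": 1},
  ],
  force=50,
)

```text
clock: 19.7
eef_pos: [0.4999, -0.3275, 0.0394]
ee_rot: [0.171, 0.635, 0.728, 0.193]
force: [-0.0, 0.1, -0.1]
opening: 0.0856
```

```bash
python3 - <<'E'
from st import *
p,R=show()
print("grasp",p-.019*R[:,2])
E
```

```text
t 19.7 p [ 0.4999 -0.3275  0.0394] chest frame [-176.6287 -280.2027   39.4003] 
R
 [[-0.1356  0.8587  0.4943]
 [ 0.9908  0.1194  0.0643]
 [-0.0039  0.4984 -0.8669]] 
j [-0.9483  0.4586 -0.655   0.1914  0.4545 -1.0235] F [-0.0264  0.0723 -0.1181] op 0.0856357498619625
grasp [ 0.4905 -0.3287  0.0559]
```

Request:
apply_moves(
  series=[
    {"dx": -0.06, "dy": -0.03, "dz": 0.18, "yaw": 0, "grip": 0.7},
    {"dx": 0, "dy": 0, "dz": 0, "yaw": 0, "grip": 0.5},
    {"dx": 0, "dy": 0, "dz": 0, "yaw": 0, "grip": 0.4},
    {"dx": 0, "dy": 0, "dz": 0, "yaw": 0, "grip": 0},
    {"dx": 0, "dy": 0, "dz": 0, "yaw": 0, "grip": 0},
    {"dx": 0, "dy": 0, "dz": 0, "yaw": 0, "grip": 0},
  ],
  force=50,
)

```text
clock: 20.3
eef_pos: [0.5018, -0.3298, 0.034]
ee_rot: [0.171, 0.635, 0.728, 0.193]
force: [-2.2, -1.0, 5.8]
opening: 0.0291
```

```bash
python3 - <<'E'
from st import *
p,R=show()
print("grasp",p-.019*R[:,2])
E
```

```text
t 20.3 p [ 0.5018 -0.3298  0.034 ] chest frame [-175.1155 -282.7811   34.0013] 
R
 [[-0.1341  0.8587  0.4947]
 [ 0.991   0.1182  0.0635]
 [-0.004   0.4987 -0.8668]] 
j [-0.9479  0.472  -0.6525  0.1794  0.4542 -1.0214] F [-2.2338 -1.0223  5.8414] op 0.029070881745345126
grasp [ 0.4924 -0.3311  0.0505]
```

```bash
cat > place.py <<'E'
from st import *
p,R=show()
off=np.array([.5018-.4922,-.3298+.3311,.034])
T=C(-5,0,34)+off
print("lift",R.T@np.array([0,0,.17])/.03)
L=p+np.array([0,0,.17]); P1=T-.15*R[:,2]
print("to P1 from lifted",R.T@(P1-L)/.03)
print("need P1");need(P1);print("need T");need(T)
E
python3 place.py
```

```text
t 20.3 p [ 0.5018 -0.3298  0.034 ] chest frame [-175.1155 -282.7811   34.0013] 
R
 [[-0.1341  0.8587  0.4947]
 [ 0.991   0.1182  0.0635]
 [-0.004   0.4987 -0.8668]] 
j [-0.9479  0.472  -0.6525  0.1794  0.4542 -1.0214] F [-2.2338 -1.0223  5.8414] op 0.029070881745345126
lift [-0.0225  2.826  -4.9117]
to P1 from lifted [9.4747 2.9083 1.8602]
need P1
need units [ 9.4522  5.7343 -3.0514]
need T
need units [9.4522 5.7343 1.9486]
```

Request:
apply_moves(
  series=[
    {"dx": 0, "dy": 0.2, "dz": -0.35, "yaw": 0, "grip": 0},
    {"dx": 0, "dy": 0.4, "dz": -0.7, "yaw": 0, "grip": 0},
    {"dx": 0, "dy": 0.4, "dz": -0.7, "yaw": 0, "grip": 0},
    {"dx": 0, "dy": 0.4, "dz": -0.7, "yaw": 0, "grip": 0},
    {"dx": 0, "dy": 0.4, "dz": -0.7, "yaw": 0, "grip": 0},
    {"dx": 0, "dy": 0.4, "dz": -0.7, "yaw": 0, "grip": 0},
    {"dx": 0, "dy": 0.4, "dz": -0.7, "yaw": 0, "grip": 0},
    {"dx": 0, "dy": 0.2, "dz": -0.35, "yaw": 0, "grip": 0},
  ],
)

```text
clock: 21.1
eef_pos: [0.5013, -0.3294, 0.2045]
ee_rot: [0.172, 0.635, 0.728, 0.193]
force: [-0.0, -0.3, -2.8]
opening: 0.0288
```

```bash
python3 place.py; python3 pic.py wrist:8
```

```text
t 21.1 p [ 0.5013 -0.3294  0.2045] chest frame [-175.5076 -282.228   204.5472] 
R
 [[-0.1343  0.8586  0.4946]
 [ 0.9909  0.119   0.0626]
 [-0.0051  0.4986 -0.8668]] 
j [-0.9477  0.2236 -0.4522  0.6272  0.4536 -1.0216] F [-0.0398 -0.2817 -2.8059] op 0.02880954242955343
lift [-0.0291  2.8252 -4.9121]
to P1 from lifted [9.4896 0.0936 6.7856]
need P1
need units [9.4605 2.9188 1.8735]
need T
need units [9.4605 2.9188 6.8735]
```

View pics/wrist8.png

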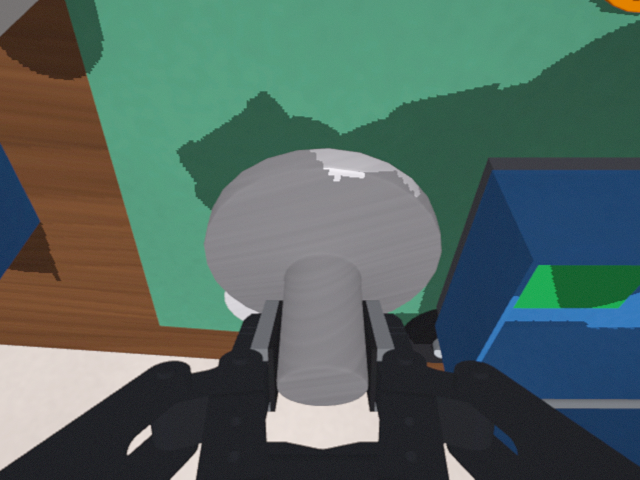

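Request:
apply_moves(
  series=[
    {"dx": 0.46, "dy": 0.14, "dz": 0.09, "yaw": 0, "grip": 0},
    {"dx": 0.9, "dy": 0.28, "dz": 0.18, "yaw": 0, "grip": 0},
    {"dx": 0.9, "dy": 0.28, "dz": 0.18, "yaw": 0, "grip": 0},
    {"dx": 0.9, "dy": 0.28, "dz": 0.18, "yaw": 0, "grip": 0},
    {"dx": 0.9, "dy": 0.28, "dz": 0.18, "yaw": 0, "grip": 0},
    {"dx": 0.9, "dy": 0.28, "dz": 0.18, "yaw": 0, "grip": 0},
    {"dx": 0.9, "dy": 0.28, "dz": 0.18, "yaw": 0, "grip": 0},
    {"dx": 0.9, "dy": 0.28, "dz": 0.18, "yaw": 0, "grip": 0},
    {"dx": 0.9, "dy": 0.28, "dz": 0.18, "yaw": 0, "grip": 0},
    {"dx": 0.9, "dy": 0.28, "dz": 0.18, "yaw": 0, "grip": 0},
    {"dx": 0.9, "dy": 0.28, "dz": 0.18, "yaw": 0, "grip": 0},
    {"dx": 0, "dy": 0, "dz": 0, "yaw": 0, "grip": 0},
  ],
)

```text
clock: 22.35
eef_pos: [0.5652, -0.0295, 0.1945]
ee_rot: [0.169, 0.634, 0.729, 0.193]
force: [-0.7, 0.1, -3.6]
opening: 0.029
```

```bash
python3 place.py; python3 pic.py wrist:9 scene:9
```

```text
t 22.35 p [ 0.5652 -0.0295  0.1945] chest frame [-70.3697   5.7601 194.5088] 
R
 [[-0.1383  0.8599  0.4913]
 [ 0.9904  0.1206  0.0678]
 [-0.001   0.496  -0.8683]] 
j [-0.3052  0.0571 -0.7114  0.3257  0.2139 -0.3921] F [-0.7196  0.1455 -3.5875] op 0.028958449678497554
lift [-0.0054  2.8105 -4.9206]
to P1 from lifted [-0.1813 -2.7294  4.8235]
need P1
need units [-0.1867  0.0811 -0.0971]
need T
need units [-0.1867  0.0811  4.9029]
```

View pics/wrist9.png

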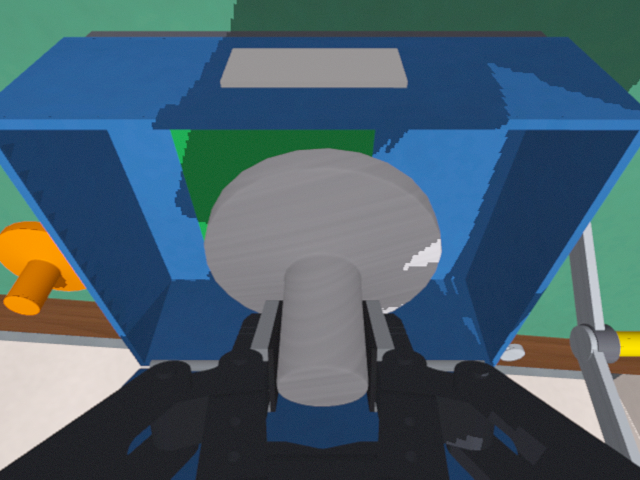

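View pics/scene9.png

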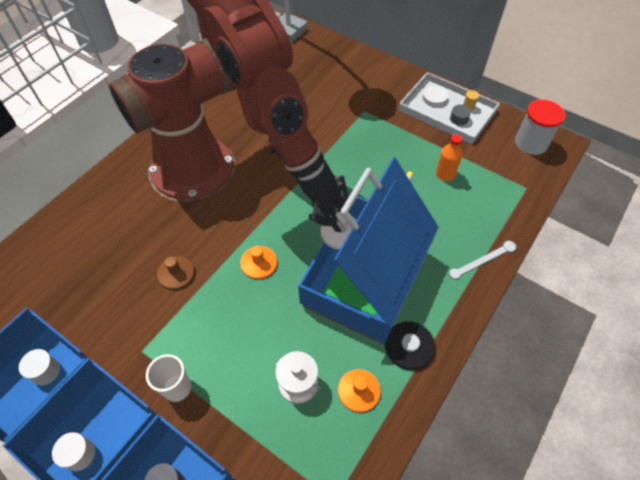

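```bash
python3 - <<'E'
from st import *
from h import *
for n,k in (("wrist",6),("wrist",9),("scene",6),("top",6)):
    im,d,c=load(n,k); X=cloud(d,c)
    Q=(X-ORG)@np.array([cx,cy,cz]).T*1000
    hsv=cv2.cvtColor(im,cv2.COLOR_BGR2HSV).astype(int)
    m=(abs(Q[...,0])<112)&(abs(Q[...,1])<147)&(Q[...,2]>25)&(Q[...,2]<45)&(hsv[...,0]>45)&(hsv[...,0]<80)&(hsv[...,1]>80)&(d>0)
    q=Q[m]
    if len(q)<20: print(n,k,len(q)); continue
    print(n,k,len(q),np.percentile(q,[1,50,99],axis=0).round(1).tolist(),q.min(0),q.max(0))
    # inner walls
    w=(abs(Q[...,0])<108)&(abs(Q[...,2]-75)<30)&(abs(Q[...,1])<160)&(d>0); print("   wall y",np.percentile(Q[w][:,1],[1,5,95,99]))
E
```

```text
wrist 6 6847 [[-74.6, -96.5, 32.2], [-38.6, -26.3, 34.3], [40.5, 40.0, 36.3]] [-75.4463469  -97.98457267  29.79591913] [42.23653639 41.33937047 39.03355261]
   wall y [-143.98309106 -143.68806584  147.02383703  157.98316502]
wrist 9 7446 [[-58.9, -97.4, 32.8], [-44.3, -60.7, 34.2], [29.3, 39.4, 35.6]] [-59.80653466 -98.58361498  31.88094944] [48.63126459 41.39250535 36.56247772]
   wall y [-143.82005071 -143.52390203  147.41508816  147.69209458]
scene 6 952 [[-70.6, -100.5, 27.3], [-24.8, -75.7, 32.6], [61.8, -24.9, 38.1]] [ -71.74969611 -101.93206347   25.44176894] [ 66.38727271 -17.02133847  40.97402041]
   wall y [-151.79071893 -151.2214234   145.77352266  147.30496636]
top 6 133 [[-74.2, -98.6, 27.6], [-56.8, -91.7, 32.5], [-23.1, -78.3, 38.5]] [-74.67163112 -98.77473306  27.07318143] [-19.49149988 -78.03780732  41.20115849]
   wall y [-145.38917682 -145.28374842 -144.18604394 -144.02657387]
```

```bash
sed -i 's/C(-5,0,34)/C(-5,-28.5,34)/' place.py; python3 place.py; python3 - <<'E'
from st import *
from h import *
im,d,c=load("wrist",9); X=cloud(d,c)
Q=(X-ORG)@np.array([cx,cy,cz]).T*1000
s,p,R=st(); hc=np.array([cx,cy,cz])@(p-np.array([.0096,.0013,.034])-ORG)*1000
print("est cover base",hc)
m=(d>0)&(Q[...,2]>hc[2]-8)&(Q[...,2]<hc[2]+40)&(np.hypot(Q[...,0]-hc[0],Q[...,1]-hc[1])<62)
hsv=cv2.cvtColor(im,cv2.COLOR_BGR2HSV).astype(int); m&=(hsv[...,1]<60)
q=Q[m]; print(len(q),q.min(0),q.max(0))
r=q[(q[:,2]>hc[2]+3)&(q[:,2]<hc[2]+14)]; print("rim",r.min(0),r.max(0)); 
# plane tilt of cone: low points z vs x,y near front rim
rr=r[:,:2]; e=np.array([rr[rr[:,0]<hc[0]-20]]).reshape(-1,2)
# circle fit with outermost points per angle
a=np.arctan2(q[:,1]-hc[1],q[:,0]-hc[0]); rad=np.hypot(q[:,0]-hc[0],q[:,1]-hc[1])
pts=[]
for b in np.linspace(-np.pi,np.pi,61)[:-1]:
    k=(a>=b)&(a<b+.105)
    if k.sum()>20:
        i=np.argsort(rad[k])[-3]; pts.append(q[k][i])
pts=np.array([t for t in pts if np.hypot(*(t[:2]-hc[:2]))>40]); A=np.c_[2*pts[:,:2],np.ones(len(pts))]; s=np.linalg.lstsq(A,(pts[:,:2]**2).sum(1),rcond=None)[0]
print("circle",s[:2],np.sqrt(s[2]+s[:2]@s[:2]),len(pts)); B=np.c_[pts[:,:2]-hc[:2],np.ones(len(pts))]; print("plane",np.linalg.lstsq(B,pts[:,2],rcond=None)[0])
E
```

```text
t 22.45 p [ 0.5655 -0.0322  0.1949] chest frame [-70.4304   3.0553 194.9444] 
R
 [[-0.1364  0.8599  0.4919]
 [ 0.9907  0.1197  0.0655]
 [-0.0026  0.4962 -0.8682]] 
j [-0.3097  0.0573 -0.71    0.3267  0.2139 -0.395 ] F [ 0.3257 -0.8331 -4.2078] op 0.028942390355821378
lift [-0.0145  2.8117 -4.9199]
to P1 from lifted [-1.0204 -2.7359  4.8401]
need P1
need units [-1.0349  0.0759 -0.0798]
need T
need units [-1.0349  0.0759  4.9202]
est cover base [-80.11783353   3.10741639 160.94444024]
31117 [-130.16507853  -41.56656417  160.25187232] [-45.35046372  53.65485538 200.94425743]
rim [-130.16507853  -41.56656417  163.94601915] [-45.35046372  53.65485538 174.94377571]
circle [-81.81092269   6.16953882] 47.39152420736023 47
plane [7.38466529e-02 9.97638756e-03 1.71048425e+02]
```

Request:
apply_moves(
  series=[
    {"dx": -0.5, "dy": 0.06, "dz": -0.08, "yaw": 0, "grip": 0},
    {"dx": -0.53, "dy": 0.06, "dz": 0, "yaw": 0, "grip": 0},
    {"dx": 0, "dy": 0, "dz": 0.3, "yaw": 0, "grip": 0},
    {"dx": 0, "dy": 0, "dz": 0.6, "yaw": 0, "grip": 0},
    {"dx": 0, "dy": 0, "dz": 0.6, "yaw": 0, "grip": 0},
    {"dx": 0, "dy": 0, "dz": 0.6, "yaw": 0, "grip": 0},
    {"dx": 0, "dy": 0, "dz": 0.6, "yaw": 0, "grip": 0},
    {"dx": 0, "dy": 0, "dz": 0.6, "yaw": 0, "grip": 0},
    {"dx": 0, "dy": 0, "dz": 0.4, "yaw": 0, "grip": 0},
    {"dx": 0, "dy": 0, "dz": 0, "yaw": 0, "grip": 0},
    {"dx": 0, "dy": 0, "dz": 0, "yaw": 0, "grip": 0},
  ],
)

```text
clock: 23.55
eef_pos: [0.6273, -0.0569, 0.1038]
ee_rot: [0.17, 0.635, 0.728, 0.193]
force: [0.6, -0.4, -2.9]
opening: 0.0287
```

```bash
python3 place.py; python3 pic.py wrist:10 scene:10; python3 -c "
from st import *
print(st()[0]['force'],st()[0]['clock'])"
```

```text
t 23.55 p [ 0.6273 -0.0569  0.1038] chest frame [-12.726  -29.9922 103.7976] 
R
 [[-0.1344  0.8595  0.4932]
 [ 0.9909  0.1181  0.0642]
 [-0.0031  0.4974 -0.8675]] 
j [-0.3191  0.3093 -0.6926  0.092   0.2174 -0.4017] F [ 0.5554 -0.3988 -2.8944] op 0.02866569772680119
lift [-0.0177  2.8184 -4.916 ]
to P1 from lifted [ 0.0724 -2.9085  1.2396]
need P1
need units [ 0.0547 -0.0901 -3.6764]
need T
need units [ 0.0547 -0.0901  1.3236]
[ 0.5183638   0.09393272 -3.08615633] 23.65
```

View pics/wrist10.png

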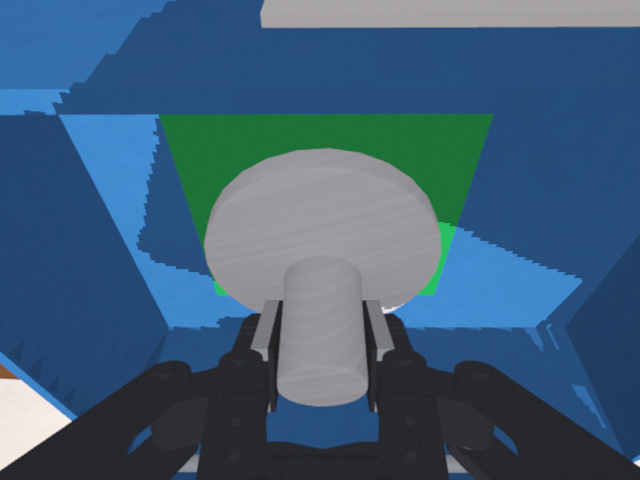

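View pics/scene10.png

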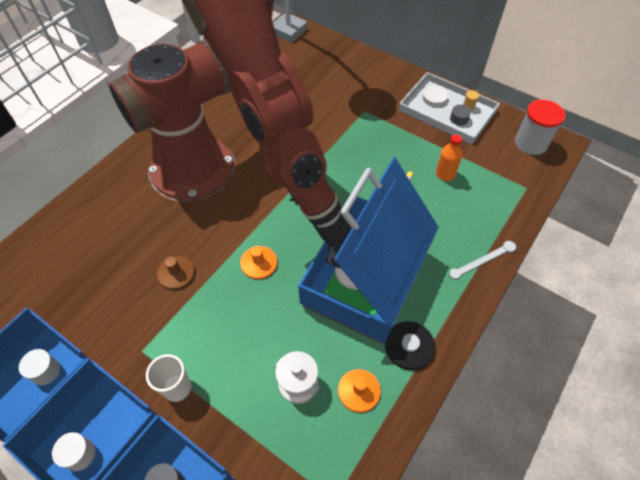

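Request:
apply_moves(
  series=[
    {"dx": 0.05, "dy": -0.03, "dz": 0.4, "yaw": 0, "grip": 0},
    {"dx": 0, "dy": -0.03, "dz": 0.35, "yaw": 0, "grip": 0},
    {"dx": 0, "dy": 0, "dz": 0.2, "yaw": 0, "grip": 0},
    {"dx": 0, "dy": 0, "dz": 0.1, "yaw": 0, "grip": 0},
    {"dx": 0, "dy": 0, "dz": 0, "yaw": 0, "grip": 0},
  ],
)

```text
clock: 24.15
eef_pos: [0.6415, -0.0535, 0.0753]
ee_rot: [0.17, 0.635, 0.728, 0.193]
force: [0.3, 0.0, -3.0]
opening: 0.0292
```

```bash
python3 place.py
```

```text
t 24.15 p [ 0.6415 -0.0535  0.0753] chest frame [  1.819  -28.6631  75.2545] 
R
 [[-0.1347  0.8594  0.4933]
 [ 0.9909  0.1185  0.0642]
 [-0.0033  0.4975 -0.8675]] 
j [-0.3033  0.3792 -0.6899  0.0216  0.2102 -0.3877] F [ 0.2838  0.0257 -3.0221] op 0.029180247301831972
lift [-0.0185  2.8189 -4.9157]
to P1 from lifted [ 0.0234 -2.8563  0.173 ]
need P1
need units [ 0.0049 -0.0374 -4.7427]
need T
need units [ 0.0049 -0.0374  0.2573]
```

Request:
apply_moves(
  series=[
    {"dx": 0, "dy": 0, "dz": 0.1, "yaw": 0, "grip": 0},
    {"dx": 0, "dy": 0, "dz": 0.07, "yaw": 0, "grip": 0},
    {"dx": 0, "dy": 0, "dz": 0, "yaw": 0, "grip": 0},
  ],
)

```text
clock: 24.45
eef_pos: [0.6442, -0.0534, 0.0715]
ee_rot: [0.171, 0.635, 0.728, 0.193]
force: [0.1, 0.7, -3.2]
opening: 0.0292
```

Request:
apply_moves(
  series=[
    {"dx": 0, "dy": -0.02, "dz": 0.04, "yaw": 0, "grip": 0},
    {"dx": 0, "dy": -0.02, "dz": 0.04, "yaw": 0, "grip": 0},
    {"dx": 0, "dy": 0, "dz": 0, "yaw": 0, "grip": 0},
  ],
)

```text
clock: 24.75
eef_pos: [0.6441, -0.0533, 0.0687]
ee_rot: [0.171, 0.635, 0.728, 0.193]
force: [0.1, 1.0, -4.0]
opening: 0.0289
```

Request:
apply_moves(
  series=[
    {"dx": 0, "dy": -0.02, "dz": 0.03, "yaw": 0, "grip": 0},
    {"dx": 0, "dy": 0, "dz": 0, "yaw": 0, "grip": 0},
  ],
)

```text
clock: 24.95
eef_pos: [0.6444, -0.0534, 0.068]
ee_rot: [0.171, 0.635, 0.728, 0.193]
force: [-1.2, -0.2, -1.8]
opening: 0.0288
```

Request:
apply_moves(
  series=[
    {"dx": 0, "dy": -0.02, "dz": 0.03, "yaw": 0, "grip": 0},
    {"dx": 0, "dy": 0, "dz": 0, "yaw": 0, "grip": 0},
  ],
)

```text
clock: 25.15
eef_pos: [0.6445, -0.0535, 0.068]
ee_rot: [0.172, 0.635, 0.728, 0.194]
force: [-11.0, -0.3, 13.8]
opening: 0.029
```

Request:
apply_moves(
  series=[
    {"dx": 0, "dy": 0.02, "dz": -0.03, "yaw": 0, "grip": 0},
    {"dx": 0, "dy": 0, "dz": 0, "yaw": 0, "grip": 0.36},
    {"dx": 0, "dy": 0, "dz": 0, "yaw": 0, "grip": 0.4},
    {"dx": 0, "dy": 0, "dz": 0, "yaw": 0, "grip": 0.5},
    {"dx": 0, "dy": 0, "dz": 0, "yaw": 0, "grip": 0.7},
    {"dx": 0, "dy": 0, "dz": 0, "yaw": 0, "grip": 0.8},
    {"dx": 0, "dy": 0, "dz": 0, "yaw": 0, "grip": 0.8},
    {"dx": 0, "dy": 0, "dz": -0.3, "yaw": 0, "grip": 0.8},
    {"dx": 0, "dy": 0, "dz": -0.6, "yaw": 0, "grip": 0.8},
    {"dx": 0, "dy": 0, "dz": -0.8, "yaw": 0, "grip": 0.8},
    {"dx": 0, "dy": 0, "dz": -0.8, "yaw": 0, "grip": 0.8},
  ],
  force=20,
)

```text
clock: 26.25
eef_pos: [0.6063, -0.0581, 0.1337]
ee_rot: [0.171, 0.635, 0.728, 0.193]
force: [0.5, -0.0, 0.6]
opening: 0.0685
```

```bash
python3 pic.py wrist:11; python3 st.py; python3 - <<'E'
from st import *
from h import *
im,d,c=load("wrist",11); X=cloud(d,c)
Q=(X-ORG)@np.array([cx,cy,cz]).T*1000
hsv=cv2.cvtColor(im,cv2.COLOR_BGR2HSV).astype(int); 
m=(d>0)&(Q[...,2]>30)&(Q[...,2]<110)&(np.hypot(Q[...,0]+5,Q[...,1]+28)<65)&(hsv[...,1]<60)
q=Q[m]; hc=np.array([-5,-28.5])
a=np.arctan2(q[:,1]-hc[1],q[:,0]-hc[0]); rad=np.hypot(q[:,0]-hc[0],q[:,1]-hc[1]); pts=[]
for b in np.linspace(-np.pi,np.pi,61)[:-1]:
    k=(a>=b)&(a<b+.105)
    if k.sum()>20: pts.append(q[k][np.argsort(rad[k])[-3]])
pts=np.array([t for t in pts if np.hypot(*(t[:2]-hc))>40]); A=np.c_[2*pts[:,:2],np.ones(len(pts))]; s=np.linalg.lstsq(A,(pts[:,:2]**2).sum(1),rcond=None)[0]
print("circle",s[:2],np.sqrt(s[2]+s[:2]@s[:2]),len(pts), pts[:,2].min(),pts[:,2].max())
h=q[q[:,2]>97]; print("hubtop",len(h),h.min(0),h.max(0),np.median(h,0))
B=np.c_[h[:,:2]-h[:,:2].mean(0),np.ones(len(h))];print(np.linalg.lstsq(B,h[:,2],rcond=None)[0])
E
```

```text
t 26.3 p [ 0.6065 -0.0584  0.1369] chest frame [-33.5148 -28.6464 136.8882] 
R
 [[-0.1347  0.8575  0.4965]
 [ 0.9909  0.1191  0.0632]
 [-0.0049  0.5005 -0.8657]] 
j [-0.3371  0.2212 -0.7037  0.1686  0.2258 -0.4184] F [1.3604 0.4716 3.1156] op 0.06824090604705418
circle [ -2.02419307 -31.05400989] 50.5741921753417 53 33.21367177151454 46.58280599893959
hubtop 1798 [-21.96243937 -43.32788659  97.00064068] [  9.26032147 -14.23502384 100.37447452] [ -8.64191475 -28.36132689  99.07821257]
[2.14346078e-02 3.17720701e-03 9.90009497e+01]
```

View pics/wrist11.png

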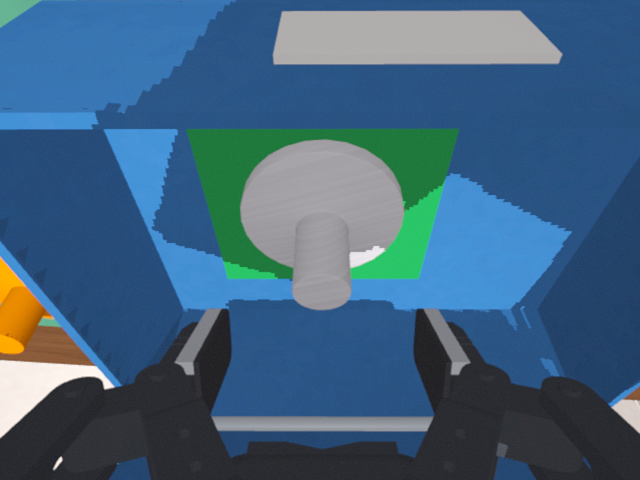

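Request:
apply_moves(
  series=[
    {"dx": 0, "dy": 0, "dz": -0.9, "yaw": 0, "grip": 0.8},
    {"dx": 0, "dy": 0, "dz": -1, "yaw": 0, "grip": 0.8},
    {"dx": 0, "dy": 0, "dz": -1, "yaw": 0, "grip": 0.8},
    {"dx": 0, "dy": 0, "dz": -1, "yaw": 0, "grip": 0.8},
    {"dx": 0, "dy": 0, "dz": -1, "yaw": 0, "grip": 0.8},
    {"dx": 0, "dy": 0, "dz": -1, "yaw": 0, "grip": 0.8},
    {"dx": 0, "dy": 0, "dz": -1, "yaw": 0, "grip": 0.6},
  ],
)

```text
clock: 27.0
eef_pos: [0.5039, -0.0712, 0.3137]
ee_rot: [0.171, 0.635, 0.728, 0.193]
force: [-0.2, -0.7, 0.1]
opening: 0.0551
```

Request:
apply_moves(
  series=[
    {"dx": 0, "dy": 0, "dz": 0, "yaw": 1, "grip": 0.5},
    {"dx": 0, "dy": 0, "dz": 0, "yaw": 1, "grip": 0.5},
    {"dx": 0, "dy": 0, "dz": 0, "yaw": 1, "grip": 0.5},
    {"dx": 0, "dy": 0, "dz": 0, "yaw": 1, "grip": 0.5},
    {"dx": 0, "dy": 0, "dz": 0, "yaw": 1, "grip": 0.5},
    {"dx": 0, "dy": 0, "dz": 0, "yaw": 1, "grip": 0.5},
    {"dx": 0, "dy": 0, "dz": 0, "yaw": 1, "grip": 0.5},
    {"dx": 0, "dy": 0, "dz": 0, "yaw": 1, "grip": 0.5},
    {"dx": 0, "dy": 0, "dz": 0, "yaw": 1, "grip": 0.5},
    {"dx": 0, "dy": 0, "dz": 0, "yaw": 1, "grip": 0.5},
    {"dx": 0, "dy": 0, "dz": 0, "yaw": 1, "grip": 0.5},
    {"dx": 0, "dy": 0, "dz": 0, "yaw": 1, "grip": 0.5},
    {"dx": 0, "dy": 0, "dz": 0, "yaw": 1, "grip": 0.5},
    {"dx": 0, "dy": 0, "dz": 0, "yaw": 1, "grip": 0.5},
    {"dx": 0, "dy": 0, "dz": 0, "yaw": 1, "grip": 0.5},
    {"dx": 0, "dy": 0, "dz": 0, "yaw": 1, "grip": 0.5},
    {"dx": 0, "dy": 0, "dz": 0, "yaw": 1, "grip": 0.5},
    {"dx": 0, "dy": 0, "dz": 0, "yaw": 1, "grip": 0.5},
  ],
)

```text
clock: 28.8
eef_pos: [0.5046, -0.0713, 0.3125]
ee_rot: [-0.016, 0.964, 0.064, 0.257]
force: [0.1, 0.6, 0.3]
opening: 0.0428
```

```bash
python3 pic.py top:12; python3 yel.py 12; python3 - <<'E'
from st import *
p,R=show()
g=C(0,213,163)+.019*R[:,2]
need(g-.15*R[:,2]); need(g); print(np.array([cx,cy,cz])@R)
E
```

```text
209 yellow chest med [ -1.4397814  206.49042134 167.08355034] min [ -6.02257709 170.55620645 161.57274498] max [  4.03278911 243.15910561 171.20738605]
t 28.85 p [ 0.5046 -0.0713  0.3125] chest frame [-136.2213  -27.1518  312.5182] 
R
 [[ 0.8599  0.1271  0.4944]
 [ 0.11   -0.9919  0.0637]
 [ 0.4985 -0.0004 -0.8669]] 
j [-0.4668 -0.1565 -0.5704  0.7124  0.2832  1.041 ] F [ 0.2141 -0.0495  0.1149] op 0.042594585330574024
need units [ 1.363  -8.0591  2.1703]
need units [ 1.363  -8.0591  7.1703]
[[ 0.8668 -0.0125  0.4984]
 [-0.0111 -0.9999 -0.0059]
 [ 0.4985 -0.0004 -0.8669]]
```

View pics/top12.png

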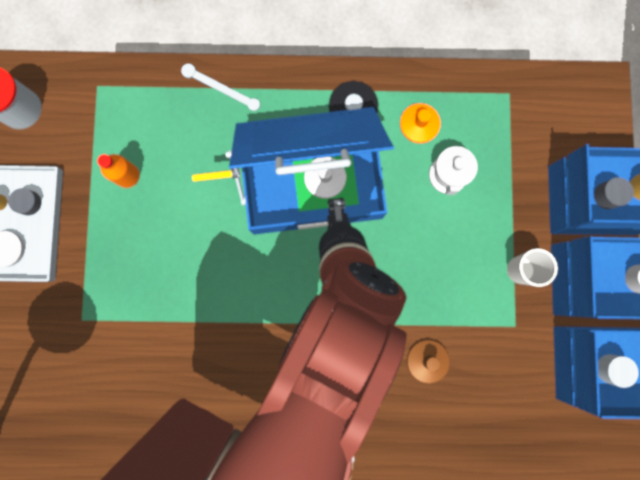

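Request:
apply_moves(
  series=[
    {"dx": 0, "dy": -0.9, "dz": 0, "yaw": 0, "grip": 0.5},
    {"dx": 0, "dy": -0.9, "dz": 0, "yaw": 0, "grip": 0.5},
    {"dx": 0, "dy": -0.9, "dz": 0, "yaw": 0, "grip": 0.5},
    {"dx": 0, "dy": -0.9, "dz": 0, "yaw": 0, "grip": 0.5},
    {"dx": 0, "dy": -0.9, "dz": 0, "yaw": 0, "grip": 0.5},
    {"dx": 0.3, "dy": -0.9, "dz": 0.5, "yaw": 0, "grip": 0.5},
    {"dx": 0.4, "dy": -0.9, "dz": 0.5, "yaw": 0, "grip": 0.5},
    {"dx": 0.4, "dy": -0.9, "dz": 0.5, "yaw": 0, "grip": 0.5},
    {"dx": 0.26, "dy": -0.86, "dz": 0.67, "yaw": 0, "grip": 0.5},
    {"dx": 0, "dy": 0, "dz": 0, "yaw": 0, "grip": 0.5},
    {"dx": 0, "dy": 0, "dz": 0, "yaw": 0, "grip": 0.5},
  ],
)

```text
clock: 29.95
eef_pos: [0.5389, 0.1776, 0.2748]
ee_rot: [-0.015, 0.964, 0.067, 0.257]
force: [-0.1, -0.8, -0.6]
opening: 0.0421
```

```bash
python3 pic.py wrist:13; python3 yel.py 13 wrist; python3 - <<'E'
from st import *
from h import *
p,R=show()
g=C(0,213,163)+.019*R[:,2]
need(g)
im,d,c=load('wrist',13)
f=240/np.tan(np.radians(c['vertical_fov']/2))
for P in [C(0,213,163),C(0,170,163),C(0,243,163)]:
  q=c['R']@P+c['t'];print(q[:2]/q[2]*f+[c['cx'],c['cy']])
E
```

```text
2186 yellow chest med [ -3.46178811 212.92470398 168.94147345] min [ -6.75364792 170.8492576  161.05250906] max [  3.67474425 248.27289278 170.91637497]
t 30.0 p [0.5392 0.177  0.2754] chest frame [-67.3513 213.8789 275.359 ] 
R
 [[ 0.8589  0.1358  0.4938]
 [ 0.1199 -0.9907  0.0639]
 [ 0.4979  0.0043 -0.8672]] 
j [ 0.2123 -0.0333 -0.5749  0.5095 -0.0416  1.6347] F [-0.0956 -1.0585 -0.4117] op 0.042714209047078386
need units [0.0824 0.0045 4.9993]
[328.0211 233.3872]
[327.7372 290.1052]
[328.2349 190.6857]
```

View pics/wrist13.png

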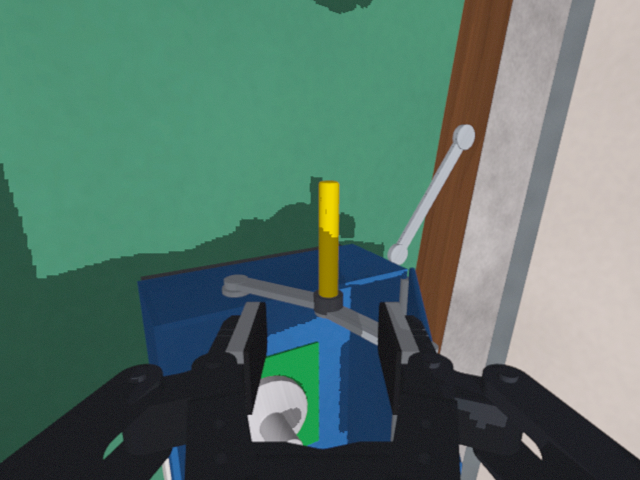

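Request:
apply_moves(
  series=[
    {"dx": 0.02, "dy": -0.03, "dz": 0.6, "yaw": 0, "grip": 0.5},
    {"dx": 0.02, "dy": -0.03, "dz": 0.8, "yaw": 0, "grip": 0.5},
    {"dx": 0.02, "dy": -0.03, "dz": 0.8, "yaw": 0, "grip": 0.5},
    {"dx": 0.02, "dy": 0, "dz": 0.8, "yaw": 0, "grip": 0.5},
    {"dx": 0, "dy": 0, "dz": 0.8, "yaw": 0, "grip": 0.45},
    {"dx": 0, "dy": 0, "dz": 0.7, "yaw": 0, "grip": 0.4},
    {"dx": 0, "dy": 0, "dz": 0.4, "yaw": 0, "grip": 0.4},
    {"dx": 0, "dy": 0, "dz": 0, "yaw": 0, "grip": 0.4},
    {"dx": 0, "dy": 0, "dz": 0, "yaw": 0, "grip": 0.4},
  ],
)

```text
clock: 30.9
eef_pos: [0.6139, 0.1891, 0.1498]
ee_rot: [-0.016, 0.964, 0.065, 0.258]
force: [0.2, -0.2, 0.3]
opening: 0.0341
```

```bash
python3 - <<'E'
from st import *
p,R=show()
g=p-.019*R[:,2]; print("grasp chest",np.array([cx,cy,cz])@(g-ORG)*1000)
E
```

```text
t 30.9 p [0.6139 0.1891 0.1498] chest frame [  8.3838 215.408  149.8294] 
R
 [[ 0.8587  0.1341  0.4946]
 [ 0.1181 -0.991   0.0637]
 [ 0.4987  0.0037 -0.8668]] 
j [ 0.2043  0.2496 -0.6258  0.1745 -0.038   1.6295] F [ 0.1876 -0.2173  0.3408] op 0.03405454510405334
grasp chest [ -1.0903 215.5211 166.2984]
```

Request:
apply_moves(
  series=[
    {"dx": 0, "dy": 0, "dz": 0.12, "yaw": 0, "grip": 0.4},
    {"dx": 0, "dy": 0, "dz": 0, "yaw": 0, "grip": 0.3},
    {"dx": 0, "dy": 0, "dz": 0, "yaw": 0, "grip": 0.22},
    {"dx": 0, "dy": 0, "dz": 0, "yaw": 0, "grip": 0},
    {"dx": 0, "dy": 0, "dz": 0, "yaw": 0, "grip": 0},
    {"dx": 0, "dy": 0, "dz": 0, "yaw": 0, "grip": 0},
  ],
  force=50,
)

```text
clock: 31.5
eef_pos: [0.6164, 0.19, 0.1468]
ee_rot: [-0.016, 0.964, 0.066, 0.258]
force: [1.0, 0.0, 4.4]
opening: 0.0118
```

```bash
cat > arc.py <<'E'
from st import *
import sys
p,R=show(); M=np.array([cx,cy,cz])
g=M@(p-.019*R[:,2]-ORG)*1000
r=np.hypot(g[0]+45,g[2]-90); a=np.degrees(np.arctan2(g[2]-90,g[0]+45)); print("grasp",g,"r",r,"ang",a)
F=M@st()[0]["force"]; er=np.array([np.cos(np.radians(a)),0,np.sin(np.radians(a))]); et=np.array([-er[2],0,er[0]])
print("F radial",F@er,"tangential(fwd)",F@et)
step=float(sys.argv[1]) if len(sys.argv)>1 else 4; n=int(sys.argv[2]) if len(sys.argv)>2 else 12
Rc=M@R
A=np.radians(a+step*np.arange(n+1)); f=86*np.c_[np.cos(A),0*A,np.sin(A)]
for i in range(n): print(round(np.degrees(A[i+1]),1),(Rc.T@(f[i+1]-f[i])/30).round(2))
E
python3 arc.py
```

```text
t 31.5 p [0.6164 0.19   0.1468] chest frame [ 10.9229 215.9783 146.8184] 
R
 [[ 0.858   0.1347  0.4957]
 [ 0.1184 -0.9909  0.0642]
 [ 0.4998  0.0036 -0.8661]] 
j [ 0.2049  0.2579 -0.6252  0.1655 -0.038   1.6295] F [0.9977 0.0227 4.3542] op 0.011827355342474262
grasp [  1.4269 216.0836 163.2748] r 86.74478503273859 ang 57.641693732572584
F radial 4.208474652549335 tangential(fwd) 1.4932354199265803
61.6 [-0.1   0.   -0.17]
65.6 [-0.11  0.   -0.17]
69.6 [-0.12  0.   -0.16]
73.6 [-0.13  0.   -0.15]
77.6 [-0.14  0.   -0.14]
81.6 [-0.15  0.   -0.13]
85.6 [-0.16  0.   -0.12]
89.6 [-0.17  0.   -0.11]
93.6 [-0.18  0.   -0.09]
97.6 [-0.18  0.   -0.08]
101.6 [-0.19  0.   -0.07]
105.6 [-0.19  0.   -0.06]
```

Request:
apply_moves(
  series=[
    {"dx": -0.1, "dy": 0, "dz": -0.17, "yaw": 0, "grip": 0},
    {"dx": -0.11, "dy": 0, "dz": -0.17, "yaw": 0, "grip": 0},
    {"dx": -0.12, "dy": 0, "dz": -0.16, "yaw": 0, "grip": 0},
    {"dx": -0.13, "dy": 0, "dz": -0.15, "yaw": 0, "grip": 0},
  ],
  force=60,
)

```text
clock: 31.9
eef_pos: [0.5956, 0.1871, 0.1575]
ee_rot: [-0.016, 0.964, 0.065, 0.259]
force: [5.8, 0.8, 2.4]
opening: 0.0121
```

```bash
python3 arc.py 4 10
```

```text
t 31.9 p [0.5956 0.1871 0.1575] chest frame [-10.0705 215.9807 157.5089] 
R
 [[ 0.8572  0.1343  0.4972]
 [ 0.118  -0.9909  0.0642]
 [ 0.5013  0.0036 -0.8652]] 
j [ 0.2081  0.2071 -0.6612  0.1787 -0.0399  1.6325] F [5.8394 0.7865 2.3652] op 0.012052520626704746
grasp [-19.5956 216.0904 173.9485] r 87.70820410843584 ang 73.16322233667312
F radial 3.9704303522351836 tangential(fwd) -4.9543855510619155
77.2 [-0.14  0.   -0.14]
81.2 [-0.15  0.   -0.13]
85.2 [-0.16  0.   -0.12]
89.2 [-0.17  0.   -0.11]
93.2 [-0.18  0.   -0.1 ]
97.2 [-0.18  0.   -0.08]
101.2 [-0.19  0.   -0.07]
105.2 [-0.19  0.   -0.06]
109.2 [-0.2   0.   -0.04]
113.2 [-0.2   0.   -0.03]
```

Request:
apply_moves(
  series=[
    {"dx": -0.14, "dy": 0, "dz": -0.14, "yaw": 0, "grip": 0},
    {"dx": -0.15, "dy": 0, "dz": -0.13, "yaw": 0, "grip": 0},
    {"dx": -0.16, "dy": 0, "dz": -0.12, "yaw": 0, "grip": 0},
    {"dx": -0.17, "dy": 0, "dz": -0.11, "yaw": 0, "grip": 0},
    {"dx": -0.18, "dy": 0, "dz": -0.1, "yaw": 0, "grip": 0},
  ],
)

```text
clock: 32.4
eef_pos: [0.5678, 0.1832, 0.163]
ee_rot: [-0.016, 0.963, 0.065, 0.261]
force: [1.5, 0.0, 17.3]
opening: 0.0119
```

```bash
python3 arc.py 4 12
```

```text
t 32.4 p [0.5678 0.1832 0.163 ] chest frame [-38.1029 216.0603 162.9529] 
R
 [[ 0.8551  0.1339  0.5008]
 [ 0.1174 -0.991   0.0645]
 [ 0.505   0.0037 -0.8631]] 
j [ 0.2131  0.1501 -0.7204  0.1725 -0.0429  1.637 ] F [ 1.4606  0.012  17.3406] op 0.011882484773700403
grasp [-47.6968 216.1745 179.3525] r 89.39314404571059 ang 91.72873501860599
F radial 17.289039318314032 tangential(fwd) -1.970493668580719
95.7 [-0.18  0.   -0.09]
99.7 [-0.18  0.   -0.08]
103.7 [-0.19  0.   -0.06]
107.7 [-0.19  0.   -0.05]
111.7 [-0.2   0.   -0.04]
115.7 [-0.2   0.   -0.02]
119.7 [-0.2   0.   -0.01]
123.7 [-0.2  0.   0. ]
127.7 [-0.2   0.    0.02]
131.7 [-0.2   0.    0.03]
135.7 [-0.19  0.    0.05]
139.7 [-0.19  0.    0.06]
```

Request:
apply_moves(
  series=[
    {"dx": -0.15, "dy": 0, "dz": -0.14, "yaw": 0, "grip": 0},
    {"dx": -0.17, "dy": 0, "dz": -0.09, "yaw": 0, "grip": 0},
    {"dx": -0.19, "dy": 0, "dz": -0.06, "yaw": 0, "grip": 0},
    {"dx": -0.19, "dy": 0, "dz": -0.05, "yaw": 0, "grip": 0},
  ],
)

```text
clock: 32.8
eef_pos: [0.5441, 0.1799, 0.1609]
ee_rot: [-0.016, 0.963, 0.065, 0.261]
force: [3.9, -0.9, 10.7]
opening: 0.012
```

```bash
python3 arc.py 4 14; python3 pic.py scene:14 top:14
```

```text
t 32.8 p [0.5441 0.1799 0.1609] chest frame [-62.0959 216.0944 160.8597] 
R
 [[ 0.8557  0.1339  0.4999]
 [ 0.1176 -0.991   0.0641]
 [ 0.5039  0.0039 -0.8637]] 
j [ 0.2176  0.112  -0.7734  0.159  -0.0453  1.6408] F [ 3.9226 -0.9296 10.6995] op 0.012038878683415594
grasp [-71.6702 216.2133 177.2706] r 91.2549430056339 ang 106.99332591999634
F radial 9.135021310018331 tangential(fwd) -6.7176173280292115
111.0 [-0.2   0.   -0.04]
115.0 [-0.2   0.   -0.03]
119.0 [-0.2   0.   -0.01]
123.0 [-0.2  0.   0. ]
127.0 [-0.2   0.    0.02]
131.0 [-0.2   0.    0.03]
135.0 [-0.2   0.    0.04]
139.0 [-0.19  0.    0.06]
143.0 [-0.19  0.    0.07]
147.0 [-0.18  0.    0.08]
151.0 [-0.18 -0.    0.1 ]
155.0 [-0.17 -0.    0.11]
159.0 [-0.16 -0.    0.12]
163.0 [-0.15 -0.    0.13]
```

View pics/scene14.png

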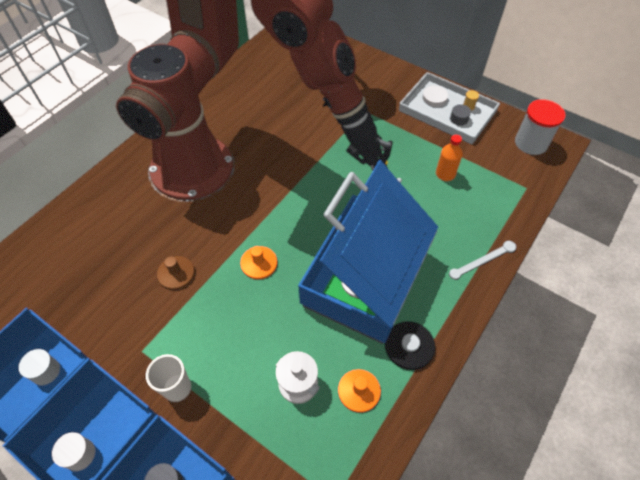

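Request:
apply_moves(
  series=[
    {"dx": -0.2, "dy": 0, "dz": -0.04, "yaw": 0, "grip": 0},
    {"dx": -0.2, "dy": 0, "dz": -0.03, "yaw": 0, "grip": 0},
    {"dx": -0.2, "dy": 0, "dz": -0.01, "yaw": 0, "grip": 0},
    {"dx": -0.2, "dy": 0, "dz": 0, "yaw": 0, "grip": 0},
  ],
)

```text
clock: 33.3
eef_pos: [0.5197, 0.1768, 0.1487]
ee_rot: [-0.016, 0.964, 0.066, 0.258]
force: [-0.5, -0.6, 8.3]
opening: 0.0117
```

```bash
python3 arc.py 4 12;
```

```text
t 33.3 p [0.5197 0.1768 0.1487] chest frame [-86.6668 216.3614 148.7   ] 
R
 [[ 0.8583  0.1345  0.4952]
 [ 0.1184 -0.9909  0.064 ]
 [ 0.4993  0.0037 -0.8664]] 
j [ 0.2225  0.0907 -0.837   0.1222 -0.0469  1.6449] F [-0.5127 -0.6113  8.2566] op 0.011749832834135502
grasp [-96.153  216.4709 165.162 ] r 90.91733820214839 ang 124.23803141337542
F radial 7.159433030078437 tangential(fwd) -4.155178003356607
128.2 [-0.2   0.    0.02]
132.2 [-0.2   0.    0.04]
136.2 [-0.19  0.    0.05]
140.2 [-0.19  0.    0.06]
144.2 [-0.19  0.    0.08]
148.2 [-0.18 -0.    0.09]
152.2 [-0.17 -0.    0.1 ]
156.2 [-0.17 -0.    0.11]
160.2 [-0.16 -0.    0.12]
164.2 [-0.15 -0.    0.13]
168.2 [-0.14 -0.    0.14]
172.2 [-0.13 -0.    0.15]
```

Request:
apply_moves(
  series=[
    {"dx": -0.2, "dy": 0, "dz": 0.02, "yaw": 0, "grip": 0},
    {"dx": -0.2, "dy": 0, "dz": 0.04, "yaw": 0, "grip": 0},
    {"dx": -0.19, "dy": 0, "dz": 0.05, "yaw": 0, "grip": 0},
    {"dx": -0.19, "dy": 0, "dz": 0.06, "yaw": 0, "grip": 0},
    {"dx": -0.19, "dy": 0, "dz": 0.08, "yaw": 0, "grip": 0},
  ],
)

```text
clock: 33.8
eef_pos: [0.4979, 0.1739, 0.1266]
ee_rot: [-0.016, 0.964, 0.066, 0.257]
force: [-9.6, -1.6, 5.9]
opening: 0.0117
```

```bash
python3 arc.py 4 8; python3 pic.py scene:15
```

```text
t 33.8 p [0.4979 0.1739 0.1266] chest frame [-108.63    216.5471  126.5785] 
R
 [[ 0.8592  0.1349  0.4936]
 [ 0.1186 -0.9909  0.0642]
 [ 0.4977  0.0034 -0.8673]] 
j [ 0.2275  0.0946 -0.9135  0.0438 -0.0488  1.6492] F [-9.5877 -1.5796  5.9292] op 0.011735314521959925
grasp [-118.0863  216.6474  143.0579] r 90.31465895307234 ang 144.02176234311386
F radial 11.344495448505773 tangential(fwd) 0.9088574199452902
148.0 [-0.18 -0.    0.09]
152.0 [-0.17 -0.    0.1 ]
156.0 [-0.17 -0.    0.11]
160.0 [-0.16 -0.    0.12]
164.0 [-0.15 -0.    0.13]
168.0 [-0.14 -0.    0.14]
172.0 [-0.13 -0.    0.15]
176.0 [-0.12 -0.    0.16]
```

View pics/scene15.png

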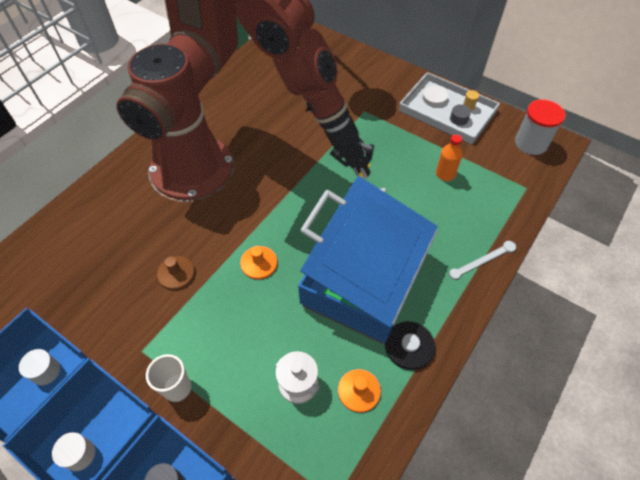

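Request:
apply_moves(
  series=[
    {"dx": -0.16, "dy": 0, "dz": 0.02, "yaw": 0, "grip": 0},
    {"dx": -0.13, "dy": 0, "dz": 0.07, "yaw": 0, "grip": 0},
    {"dx": -0.13, "dy": 0, "dz": 0.08, "yaw": 0, "grip": 0},
    {"dx": -0.12, "dy": 0, "dz": 0.08, "yaw": 0, "grip": 0},
    {"dx": -0.12, "dy": 0, "dz": 0.09, "yaw": 0, "grip": 0},
  ],
)

```text
clock: 34.35
eef_pos: [0.4871, 0.1723, 0.1086]
ee_rot: [-0.016, 0.964, 0.066, 0.258]
force: [10.1, 2.1, -4.3]
opening: 0.0115
```

```bash
python3 arc.py 3 6
```

```text
t 34.35 p [0.4871 0.1723 0.1086] chest frame [-119.5612  216.4495  108.5637] 
R
 [[ 0.8584  0.1345  0.4951]
 [ 0.1183 -0.9909  0.0642]
 [ 0.4992  0.0035 -0.8665]] 
j [ 0.2303  0.1144 -0.9643 -0.0283 -0.0505  1.6517] F [10.0921  2.0847 -4.2975] op 0.01150001523085973
grasp [-129.0461  216.5545  125.0266] r 91.05273920327636 ang 157.37586271620495
F radial -11.14599717939142 tangential(fwd) 0.010596829796604586
160.4 [-0.12 -0.    0.09]
163.4 [-0.11 -0.    0.1 ]
166.4 [-0.11 -0.    0.11]
169.4 [-0.1  -0.    0.11]
172.4 [-0.09 -0.    0.12]
175.4 [-0.09 -0.    0.12]
```

Request:
apply_moves(
  series=[
    {"dx": -0.1, "dy": 0, "dz": 0.12, "yaw": 0, "grip": 0},
    {"dx": -0.1, "dy": 0, "dz": 0.1, "yaw": 0, "grip": 0},
    {"dx": -0.1, "dy": 0, "dz": 0.1, "yaw": 0, "grip": 0},
    {"dx": 0, "dy": 0, "dz": 0, "yaw": 0, "grip": 0},
  ],
)

```text
clock: 34.75
eef_pos: [0.4832, 0.1718, 0.0952]
ee_rot: [-0.016, 0.964, 0.066, 0.257]
force: [-3.6, 0.5, 9.1]
opening: 0.0118
```

```bash
python3 arc.py 3 5; python3 pic.py scene:16; python3 - <<'E'
from st import *
from h import *
im,d,c=load("scene",16); X=cloud(d,c); Q=(X-ORG)@np.array([cx,cy,cz]).T*1000
m=(d>0)&(abs(Q[...,1]+40)<90)&(Q[...,0]>-100)&(Q[...,0]<100)&(Q[...,2]>100)&(Q[...,2]<400)
q=Q[m]; s=np.linalg.lstsq(np.c_[q[:,0],np.ones(len(q))],q[:,2],rcond=None)[0]; print("lid slope",s, len(q))
E
```

```text
t 34.75 p [0.4832 0.1718 0.0952] chest frame [-123.4628  216.5326   95.2492] 
R
 [[ 0.859   0.1349  0.4939]
 [ 0.1187 -0.9909  0.0642]
 [ 0.4981  0.0035 -0.8671]] 
j [ 0.2312  0.1393 -0.9895 -0.0772 -0.0507  1.6523] F [-3.5648  0.4561  9.0846] op 0.011789344214992805
grasp [-132.9257  216.6336  111.7247] r 90.56985223990456 ang 166.1213116880958
F radial 5.544173952504492 tangential(fwd) -7.987944927699446
169.1 [-0.1  -0.    0.11]
172.1 [-0.09 -0.    0.12]
175.1 [-0.09 -0.    0.12]
178.1 [-0.08 -0.    0.13]
181.1 [-0.08 -0.    0.13]
lid slope [-7.36632349e-04  1.27484311e+02] 5637
```

View pics/scene16.png

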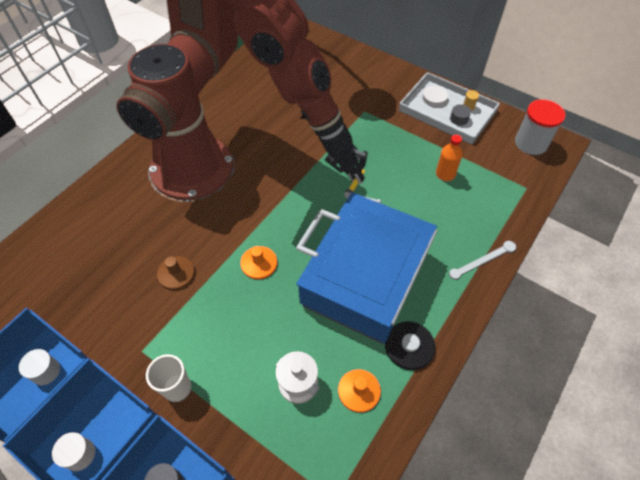

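Request:
apply_moves(
  series=[
    {"dx": -0.03, "dy": 0, "dz": 0.04, "yaw": 0, "grip": 0},
    {"dx": 0, "dy": 0, "dz": 0, "yaw": 0, "grip": 0},
  ],
)

```text
clock: 35.0
eef_pos: [0.4833, 0.1718, 0.0944]
ee_rot: [-0.016, 0.964, 0.066, 0.258]
force: [-8.6, -0.2, 17.8]
opening: 0.0121
```

```bash
python3 arc.py 3 2; python3 pic.py scene:17; cat > lidz.py <<'E'
from st import *
from h import *
import sys
for k in sys.argv[1:]:
    im,d,c=load("scene",k); X=cloud(d,c); Q=(X-ORG)@np.array([cx,cy,cz]).T*1000
    m=(d>0)&(abs(Q[...,1]+40)<90)&(Q[...,0]>-100)&(Q[...,0]<100)&(Q[...,2]>100)&(Q[...,2]<400)
    q=Q[m]; s=np.linalg.lstsq(np.c_[q[:,0],np.ones(len(q))],q[:,2],rcond=None)[0]; print(k,"lid slope",s, len(q))
E
python3 lidz.py 0 16 17
```

```text
t 35.0 p [0.4833 0.1718 0.0944] chest frame [-123.4044  216.5491   94.424 ] 
R
 [[ 0.8585  0.1349  0.4948]
 [ 0.1187 -0.9909  0.0643]
 [ 0.4989  0.0035 -0.8666]] 
j [ 0.2314  0.1414 -0.9916 -0.0823 -0.0509  1.6523] F [-8.567  -0.2242 17.8082] op 0.012053214108969623
grasp [-132.8838  216.6511  110.8901] r 90.33244313595819 ang 166.62886592454055
F radial 12.401968541621798 tangential(fwd) -15.356418509337205
169.6 [-0.1  -0.    0.11]
172.6 [-0.09 -0.    0.12]
0 lid slope [-5.73543836e-04  1.27424827e+02] 5633
16 lid slope [-7.36632349e-04  1.27484311e+02] 5637
17 lid slope [-2.73187727e-04  1.27413459e+02] 5648
```

Fully shut, with the same plane as at the start. Release and back off.

Request:
apply_moves(
  series=[
    {"dx": 0.02, "dy": 0, "dz": -0.04, "yaw": 0, "grip": 0},
    {"dx": 0, "dy": 0, "dz": 0, "yaw": 0, "grip": 0.25},
    {"dx": 0, "dy": 0, "dz": 0, "yaw": 0, "grip": 0.4},
    {"dx": 0, "dy": 0, "dz": 0, "yaw": 0, "grip": 0.4},
    {"dx": 0, "dy": 0, "dz": -0.3, "yaw": 0, "grip": 0.4},
    {"dx": 0, "dy": 0, "dz": -0.6, "yaw": 0, "grip": 0.4},
    {"dx": 0, "dy": 0, "dz": -1, "yaw": 0, "grip": 0.5},
    {"dx": 0, "dy": 0, "dz": -1, "yaw": 0, "grip": 0.5},
    {"dx": 0, "dy": 0, "dz": -1, "yaw": 0, "grip": 0.5},
    {"dx": 0, "dy": 0, "dz": -1, "yaw": 0, "grip": 0.5},
    {"dx": 0, "dy": 0, "dz": -1, "yaw": 0, "grip": 0.5},
    {"dx": 0, "dy": 0, "dz": 0, "yaw": 0, "grip": 0.5},
  ],
)

```text
clock: 36.25
eef_pos: [0.3959, 0.1606, 0.2527]
ee_rot: [-0.016, 0.963, 0.066, 0.26]
force: [0.1, 0.5, -0.3]
opening: 0.0426
```

```bash
python3 st.py; python3 pic.py scene:18 top:18; python3 lidz.py 18; python3 yel.py 18;python3 yel.py 0; python3 - <<'E'
from h import *
for k in (0,18):
  im,d,c=load("top",k); X=cloud(d,c)
  for nm,(u,v) in dict(beak=(532,267),pump=(458,162),oil=(107,161)).items(): print(k,nm,X[v,u].round(4))
a=load("top",0)[0].astype(int);b=load("top",18)[0].astype(int)
E
```

```text
t 36.25 p [0.3959 0.1606 0.2527] chest frame [-211.4832  217.6619  252.6885] 
R
 [[ 0.8562  0.135   0.4988]
 [ 0.1182 -0.9908  0.0654]
 [ 0.503   0.0029 -0.8643]] 
j [ 0.2661 -0.3165 -0.8548  0.5094 -0.0681  1.6825] F [ 0.1458  0.5093 -0.2553] op 0.04264874979110046
18 lid slope [-9.61610107e-04  1.27423177e+02] 5659
180 yellow chest med [-131.28458284  208.13763131  108.96403939] min [-136.03675044  170.70506254  105.19090546] max [-125.93134648  243.40413953  113.83298163]
187 yellow chest med [-131.34692799  207.47459128  109.28328902] min [-136.08213499  171.66965504  103.93658398] max [-125.94400598  243.01689763  114.03854306]
0 beak [ 0.4367 -0.5414  0.0097]
0 pump [ 0.6566 -0.3454  0.1149]
0 oil [0.6365 0.4045 0.1476]
18 beak [ 0.437  -0.5428  0.006 ]
18 pump [ 0.6562 -0.345   0.1165]
18 oil [0.6366 0.4046 0.1472]
```

View pics/scene18.png

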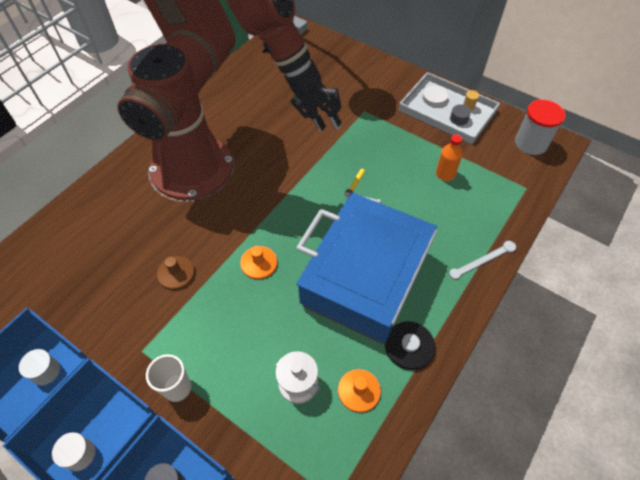

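View pics/top18.png

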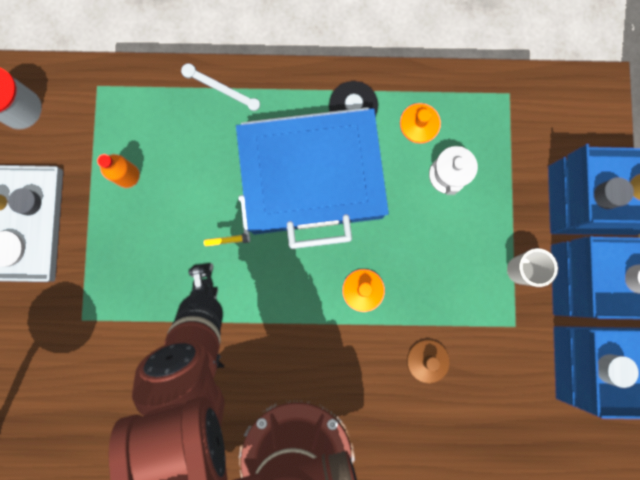

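The pictures show the lid shut, the yellow handle folded at the chest's front and the bystanders where they stood. The arm is clear, so I am handing in.

```bash
python3 -c "
from rig import env
print(env.job_done())"
```

```text
the job is handed in; nothing more can be done
None
```

The job is done in the order asked and handed in, with the clock at about 36 s of the 72 s allowed. No check failed at the end.

- **Lid opened:** I raised it to its stop and eased it. The stay's handle moved about 12 mm past straight, and the lid stayed up after I let go.
- **Cover placed:** I set the cover down gently from a hand leaned 30°. It stands upright on the mat, with the hub within about 2 mm of the mat's centre. The mat lies about 28 mm off the chest's midline, which I noticed only just before placing and corrected for. A flange circle fit put the cover about 4 mm off instead, but its radius came out wrong (50.6 mm, not 48), so I trusted the hub reading.
- **Lid closed:** I broke the stay at the yellow handle and lowered the lid under grip the whole way. After release, the lid's plane and the stay handle's position match the first pictures to within 1 mm. I could not see the cover again once the lid was shut.
- **Other objects:** The pump, beaker and oil bottle read the same positions as at the start, within depth noise. The arm ends clear of everything.

**How the hand was leaned:** the moves only offer a turn about the tool's own axis. I got the lean by driving joint 4 against its range limit, which tilted the hand, and the tilt then held.

**Forces:** the largest wrist force I read was about 25 N, while raising the lid. Readings came only at the end of each move, so short peaks between them were not seen.

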